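# Tighten a pressure pot's cover crosswise in two rounds

### The job

Tighten the four lever clamps on the pressure pot's cover evenly by pushing their levers clockwise, in two rounds, one lever at a time and each round in crisscross order: after any lever do the one straight across from it, then the other pair. In the first round turn each only half way, until its lever points straight out from the middle of the cover; once all four are there, push each fully home against its stop in the second round. Leave the other things on the bench where they are.

Things in the scene. Friction and masses are not known exactly. Their poses are not given: they have to be found in the camera images.
- cover_center (a point): Centre of the top face of the pot's cover: a round steel cover, 184 mm across, on a grey pressure pot that is bolted to the bench and does not move. z is up; the top face is 152 mm above the bench. A low lifting bow stands 20 mm up in its middle. The four clamp screws stand on a circle of 60 mm radius about this point, 90 degrees apart, numbered counter-clockwise as seen from above (1 and 3 face each other, 2 and 4 face each other).
- clamp_1 (a joint): Turn of clamp 1 about its upright screw, rad, growing clockwise as seen from above (tightening): 0 is as loose as it goes (lever leaning 0.7 rad counter-clockwise from straight out), 0.7 is half tight (lever points straight out from the cover's centre, over a white mark), 1.4 is fully home against a stop pin. It has no spring: friction (0.35 N m, about 7 N at the listed bar point) keeps it where it is left. At the start it reads 0 to 0.2.
- screw_1 (a point): Point on the upright axis of clamp screw 1, at the height of the middle of its lever bar, 40 mm above the cover. The dark hub round it is 21 mm across and its top cap ends 13 mm above this point.
- bar_1 (a point): Point on the middle line of the lever bar of clamp 1, 55 mm out from the screw axis, a good place to push: a level, dark round bar, 12 mm thick, with a yellow ball of 22 mm at its end, centred 80 mm from the axis. The bar's underside is 34 mm above the cover; here the bar is at or beyond the cover's rim. The stop pin (8 mm thick, 44 mm tall) stands on the cover about 30 mm from the axis, on the side where the lever comes home.
- clamp_2 (a joint): Turn of clamp 2 about its upright screw, rad, growing clockwise as seen from above (tightening): 0 is as loose as it goes (lever leaning 0.7 rad counter-clockwise from straight out), 0.7 is half tight (lever points straight out from the cover's centre, over a white mark), 1.4 is fully home against a stop pin. It has no spring: friction (0.35 N m, about 7 N at the listed bar point) keeps it where it is left. At the start it reads 0 to 0.2.
- screw_2 (a point): Point on the upright axis of clamp screw 2, at the height of the middle of its lever bar, 40 mm above the cover. The dark hub round it is 21 mm across and its top cap ends 13 mm above this point.
- bar_2 (a point): Point on the middle line of the lever bar of clamp 2, 55 mm out from the screw axis, a good place to push: a level, dark round bar, 12 mm thick, with a yellow ball of 22 mm at its end, centred 80 mm from the axis. The bar's underside is 34 mm above the cover; here the bar is at or beyond the cover's rim. The stop pin (8 mm thick, 44 mm tall) stands on the cover about 30 mm from the axis, on the side where the lever comes home.
- clamp_3 (a joint): Turn of clamp 3 about its upright screw, rad, growing clockwise as seen from above (tightening): 0 is as loose as it goes (lever leaning 0.7 rad counter-clockwise from straight out), 0.7 is half tight (lever points straight out from the cover's centre, over a white mark), 1.4 is fully home against a stop pin. It has no spring: friction (0.35 N m, about 7 N at the listed bar point) keeps it where it is left. At the start it reads 0 to 0.2.
- screw_3 (a point): Point on the upright axis of clamp screw 3, at the height of the middle of its lever bar, 40 mm above the cover. The dark hub round it is 21 mm across and its top cap ends 13 mm above this point.
- bar_3 (a point): Point on the middle line of the lever bar of clamp 3, 55 mm out from the screw axis, a good place to push: a level, dark round bar, 12 mm thick, with a yellow ball of 22 mm at its end, centred 80 mm from the axis. The bar's underside is 34 mm above the cover; here the bar is at or beyond the cover's rim. The stop pin (8 mm thick, 44 mm tall) stands on the cover about 30 mm from the axis, on the side where the lever comes home.
- clamp_4 (a joint): Turn of clamp 4 about its upright screw, rad, growing clockwise as seen from above (tightening): 0 is as loose as it goes (lever leaning 0.7 rad counter-clockwise from straight out), 0.7 is half tight (lever points straight out from the cover's centre, over a white mark), 1.4 is fully home against a stop pin. It has no spring: friction (0.35 N m, about 7 N at the listed bar point) keeps it where it is left. At the start it reads 0 to 0.2.
- screw_4 (a point): Point on the upright axis of clamp screw 4, at the height of the middle of its lever bar, 40 mm above the cover. The dark hub round it is 21 mm across and its top cap ends 13 mm above this point.
- bar_4 (a point): Point on the middle line of the lever bar of clamp 4, 55 mm out from the screw axis, a good place to push: a level, dark round bar, 12 mm thick, with a yellow ball of 22 mm at its end, centred 80 mm from the axis. The bar's underside is 34 mm above the cover; here the bar is at or beyond the cover's rim. The stop pin (8 mm thick, 44 mm tall) stands on the cover about 30 mm from the axis, on the side where the lever comes home.
- oil_can: Green oil can with a thin spout, 68x85x176 mm, standing; origin under its centre. Not to be disturbed.
- scriber_tin: Yellow tin of scribers, 69 mm across, 128 mm tall, standing; origin under its centre. Not to be disturbed.
- paint_brush: Paint brush, 40x202x18 mm, lying; origin under its centre. Not to be disturbed.
- ball_peen: Hammer with a wooden handle, 85x264x29 mm, lying; origin under its centre. Not to be disturbed.

How it is judged:
By the outcome, as a careful person would: the job done as asked, in the order asked, and still so for the second after the job is handed in, with the robot touching nothing.
It also fails if it takes over 72 s, if anything falls off the work surface, if the arm or the gripper's body presses on something with over 40 N, if the wrist force passes 120 N, or if a joint passes its speed limit or range.

### The arm

A 6-joint arm with a two-finger parallel gripper is mounted at the origin on a cart in front of the work surface, level with it; the furniture and walls round the work are solid. World frame = base frame: x ahead of the robot, y to its left, z up, the work surface at z = 0. Lengths are in m, angles in degrees, forces in N, time in s.
With the tool pointing down it reaches from about 0.3 to 0.75 m from the base axis. Payload 8.5 kg.
Tool frame: the origin (TCP) lies between the finger pads; the fingertips stand ahead of it and the grasp point (between the pads) lies 8 mm behind it (env.tcp_to_tips is the z of the fingertips in the tool frame, in m); z points along the fingers, x is the direction in which the jaws open and shut, and the axes are right-handed (so a half turn about z gives the same grasp; the last joint's range is limited). The gripper opens to 85 mm and grips with 20 to 120 N. Pads are 22 mm wide; open, the fingers measure 114 mm over their backs; the gripper's body (76 mm by 85 mm) begins 54 mm behind the grasp point. The pads swing forward as they close: fully open they stand 13 mm farther back than shut.
Start: joints at [59.227, 21.807, 74.336, -0, 83.858, -12.336], TCP at [0.174, 0.522, 0.242] pointing down, gripper open.
Joint ranges: [-178.18, 178.18], [-50.72, 133.34], [12.68, 142.11], [-81.47, 261.47], [9.98, 163.14], [-165.26, 165.26]. Speed limits (degrees/s): [136.94, 136.94, 180, 180, 180, 180].

### API

Orientations are given as a 3x3 rotation matrix whose columns are the frame's x, y, z axes.
In Python, from rig import observe, viewer, env gives the robot as it stands.
- The arm moves only by the tool jog_arm, never from a script. Its arguments are lists of equal length, an entry for each row: "dr": the turn, a rotation vector about the tool's x, y, z in rad, a list of three; "slide": the shift along the tool's x, y, z in m, a list of three; "gripper": the opening, from -1 (shut) to 1 (fully open), so that 0 is half open. In form: {"dr": [[rx, ry, rz], ...], "slide": [[dx, dy, dz], ...], "gripper": [gripper, ...]}. A call has exactly 10 rows; each row shifts and turns the commanded pose from where the row before left it, along the tool's axes as they then stand; what a row does not reach is not made up. A row lasts 1/10 s, in which the tool goes at most 50 mm and 8.59 degrees, less where a joint would pass 70% of its speed; a pose out of reach is approached as far as the arm can. A call is refused whole if a number of a shift passes 0.05 or a number of a turn 0.15, either way. A call with a gripper value outside its range is refused whole. The fingers move at their own pace and stop on an object; "force" is the grip in N (left out, the last holds). Time passes only in rows, so rows that do not move let the fingers close, or fill a call up. It gives the time, the measured TCP pose, the force and the opening at its end, in the units of the state.
- observe(): the state, without advancing time (a new reading comes with each control period).
- viewer.get_image(name): name is "scene" or "top" or "wrist"; returns a dict with "pixels" (480x640x3 uint8, blue, green, red), "camera_matrix" (3x3 intrinsics, pixels), "R" (3x3) and "t" (3): a world point X has camera coordinates R X + t. Camera axes: x right, y down, z forward; pixel columns grow to the right and rows downward; lengths in m; the calibration is good to about 2 mm. A picture is of the moment at which its call begins. There is no depth.
- env.close_job(): hands the job in, once; it reports no verdict.
The state is a dict: "time_s": time; "q": joint angles; "qvel": joint speeds; "joint_efforts": joint torques, N m; "position": TCP position; "tool_rot": TCP orientation; "ft_force": force on the tool from outside, world axes, zero at the start; "wrist_torque": the same for the moment, N m; "grip_width": finger opening in m.
Only numpy, scipy, OpenCV 4.12 (cv2) and the standard library are available. Lean on these libraries where they do the work, as an engineer would, in place of code of your own. Each camera call takes 0.05 s, during which the arm holds its last target.

## Working session

There is one attempt and no reset: what is moved stays moved. The work goes in short steps, Python scripts to look and compute and a tool call to move; the robot and the scene stay as the last step left them, time stands still between calls to the robot, and variables do not carry over. Pictures are saved under pics/ and viewed, and the job is handed in when it is done.

Besides the shell and the picture viewer there is one more tool, called after ">>>" by a JSON object that holds its "op" and its "data". jog_arm: Moves the arm, as the interface text tells. Its arguments: {"type":"object","properties":{"dr":{"type":"array","items":{"type":"array","items":{"type":"number"}}},"slide":{"type":"array","items":{"type":"array","items":{"type":"number"}}},"gripper":{"type":"array","items":{"type":"number"}},"force":{"type":"number"}},"required":["dr","slide","gripper"]}

```bash
ls; mkdir -p pics
python3 - <<'E'
from rig import observe, viewer, env
import cv2, numpy as np
s=observe(); print(s['time_s'],s['position'],s['tool_rot'],s['grip_width'],env.tcp_to_tips)
for n in ['scene','top','wrist']:
    d=viewer.get_image(n); cv2.imwrite(f'pics/{n}0.png',d['pixels']); print(n,d['camera_matrix'],d['R'],d['t'])
    np.savez(f'pics/{n}0.npz',**d)
E
```

```text
pics
0.0 [0.17380271 0.5215205  0.24170277] [[ 3.16259182e-01  9.48672510e-01 -7.73489457e-04]
 [ 9.48671760e-01 -3.16259943e-01 -1.24066204e-03]
 [-1.42160571e-03 -3.41416842e-04 -9.99998931e-01]] 0.08505858780597172 0.011
scene [[444.05749211   0.         313.02619713]
 [  0.         444.05749211 240.12798178]
 [  0.           0.           1.        ]] [[ 0.50693515 -0.86196446  0.00583193]
 [-0.54469508 -0.32557298 -0.77285801]
 [ 0.66807486  0.38861227 -0.63455219]] [-0.2528813   0.41160225  0.58537631]
top [[444.65558621   0.         319.59542618]
 [  0.         444.65558621 238.70872087]
 [  0.           0.           1.        ]] [[-0.01788983 -0.99959362  0.02219332]
 [-0.99514683  0.01565333 -0.09714808]
 [ 0.09676121 -0.02382358 -0.99502247]] [-0.0014288   0.56932673  0.9518401 ]
wrist [[385.80899173   0.         321.56125522]
 [  0.         385.80899173 241.31935122]
 [  0.           0.           1.        ]] [[ 0.31529139  0.94899196 -0.00236659]
 [ 0.91574112 -0.30358793  0.26315882]
 [ 0.24901714 -0.0851389  -0.96474962]] [-0.54959203 -0.03586511  0.3794518 ]
```

View pics/scene0.png

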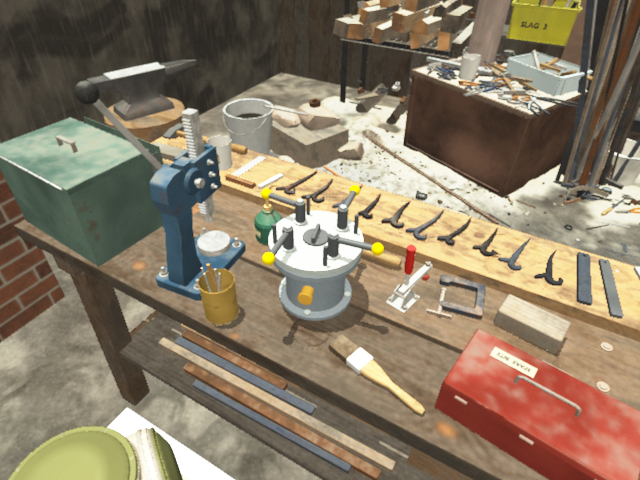

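View pics/top0.png

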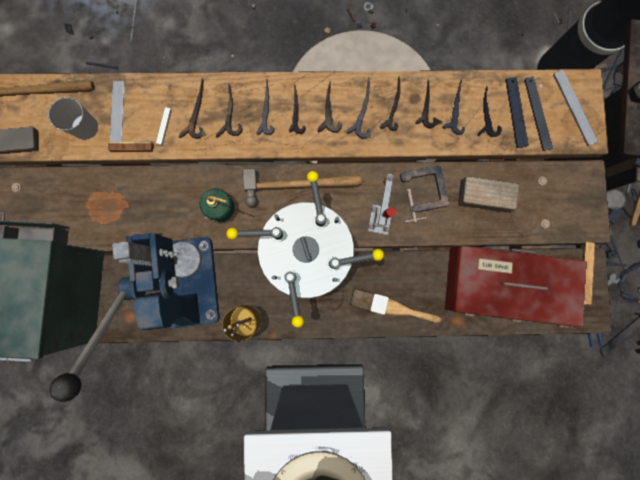

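View pics/wrist0.png

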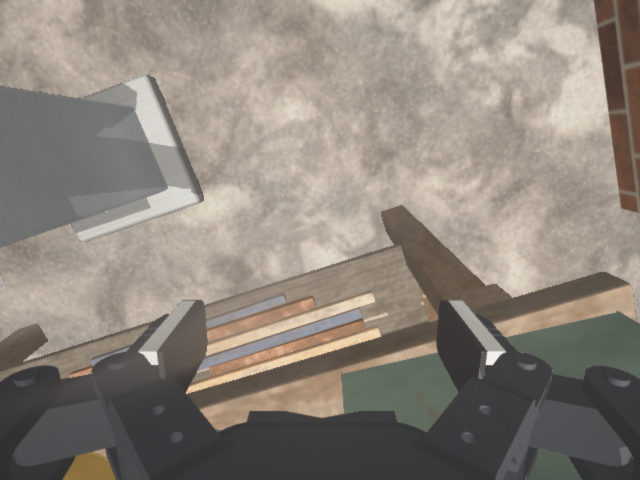

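The top view shows the four hubs at about (278,233), (320,220), (334,263) and (290,277). Their yellow balls are at (233,234), (313,176), (378,255) and (297,322). Next I'll measure these.

```bash
cat > h.py <<'E'
import cv2, numpy as np
def ray(d,u,v):
    K=d['camera_matrix'];R=d['R'];t=d['t']
    c=-R.T@t; r=R.T@np.linalg.inv(K)@np.array([u,v,1.]); return c,r
def onz(d,u,v,z):
    c,r=ray(d,u,v); return c+r*(z-c[2])/r[2]
def proj(d,X):
    p=d['camera_matrix']@(d['R']@np.asarray(X)+d['t']); return p[:2]/p[2]
def balls(d):
    hsv=cv2.cvtColor(d['pixels'],cv2.COLOR_BGR2HSV)
    m=cv2.inRange(hsv,(24,190,150),(34,255,255))
    n,l,s,c=cv2.connectedComponentsWithStats(m)
    return [(c[i],s[i,4]) for i in range(1,n) if 25<s[i,4]<400]
def tri(d1,p1,d2,p2):
    c1,r1=ray(d1,*p1);c2,r2=ray(d2,*p2)
    A=np.stack([r1,-r2],1);s=np.linalg.lstsq(A,c2-c1,rcond=None)[0]
    a=c1+s[0]*r1;b=c2+s[1]*r2;return (a+b)/2,np.linalg.norm(a-b)
E
python3 - <<'E'
from h import *
T=np.load('pics/top0.npz');S=np.load('pics/scene0.npz');T=dict(T);S=dict(S)
print('cam',-T['R'].T@T['t'])
bt=balls(T);bs=balls(S)
for c,a in bt:
  print('top',c.round(1),a,onz(T,*c,.192).round(4))
  for c2,a2 in bs:
    X,e=tri(T,c,S,c2)
    if e<.008: print('   ',c2.round(1),X.round(4),e.round(4))
im=cv2.resize(T['pixels'][160:340,210:400],None,fx=4,fy=4,interpolation=cv2.INTER_CUBIC);cv2.imwrite('pics/crop.png',im[:600])
# cover
hsv=cv2.cvtColor(T['pixels'],cv2.COLOR_BGR2HSV)
m=cv2.inRange(hsv,(0,0,150),(180,60,255));m[:190]=0;m[310:]=0;m[:,:240]=0;m[:,365:]=0
m=cv2.morphologyEx(m,cv2.MORPH_CLOSE,np.ones((5,5)))
cs=max(cv2.findContours(m,cv2.RETR_EXTERNAL,cv2.CHAIN_APPROX_NONE)[0],key=cv2.contourArea)
h=cv2.convexHull(cs);P=np.array([onz(T,*p[0],.152)[:2] for p in cs]);H=np.array([onz(T,*p[0],.152)[:2] for p in h])
print(cv2.minEnclosingCircle((H*1000).astype(np.float32)), cv2.fitEllipse(h))
e=cv2.fitEllipse(h);print(onz(T,*e[0],.152))
E
```

```text
cam [0.47443694 0.01233616 1.00244299]
top [312.1 175.9] 92 [0.6706 0.0047 0.192 ]
    [355.1 188.9] [0.6707 0.0037 0.1943] 0.0024
top [231.6 233. ] 95 [0.5662 0.1534 0.192 ]
    [265.5 193.2] [0.5663 0.1532 0.1921] 0.0004
top [377.8 254.1] 95 [ 0.5234 -0.1131  0.192 ]
    [377.4 248.3] [ 0.5234 -0.1132  0.1931] 0.0006
top [297.2 321.1] 102 [0.4051 0.0359 0.192 ]
    [265.5 193.2] [0.4147 0.0339 0.3181] 0.0042
    [268.1 258. ] [0.4056 0.0352 0.1929] 0.0016
((537.8894653320312, 19.879243850708008), 92.2642593383789) ((305.1885681152344, 249.54576110839844), (95.37821197509766, 95.97981262207031), 88.76930236816406)
[0.53671132 0.01995761 0.152     ]
```

View pics/crop.png

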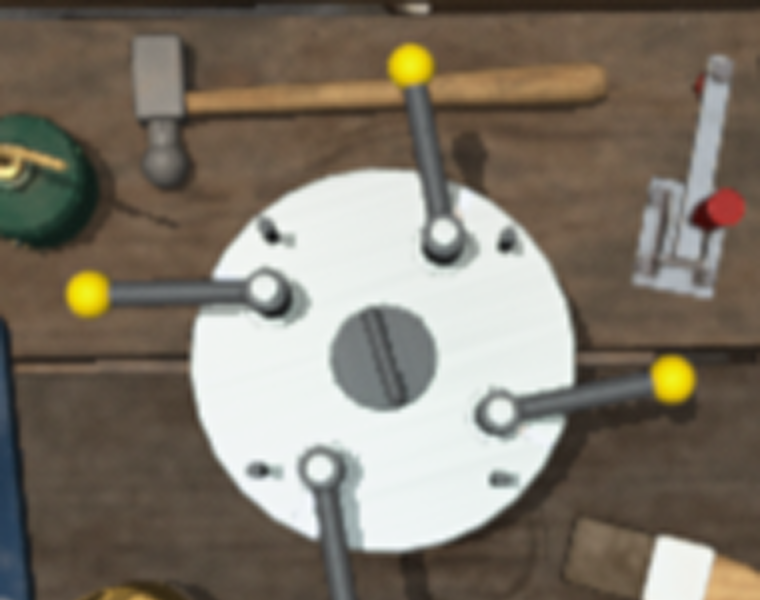

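Run:
```python
from h import *
T=dict(np.load('pics/top0.npz'))
caps=[(267,290),(443,238),(500,412),(320,468)]
P=np.array([onz(T,210+(u+.5)/4-.5,160+(v+.5)/4-.5,.205)[:2] for u,v in caps])
print(P.round(4),P.mean(0))
c=P.mean(0);D=P-c;a=np.degrees(np.arctan2(D[:,1],D[:,0]));print(a,np.hypot(*D.T))
# order in image: left, top, right, bottom = cw ; 
base=np.angle(np.mean(np.exp(1j*(np.radians(a)+np.arange(4)*np.pi/2))));print(np.degrees(base))
B=np.array([[.5662,.1534],[.6706,.0047],[.5234,-.1131],[.4051,.0359]])
for i in range(4):
    th=base-i*np.pi/2; s=c+.06*np.array([np.cos(th),np.sin(th)]);d=B[i]-s
    la=np.arctan2(d[1],d[0]);x=(la-th+np.pi)%(2*np.pi)-np.pi
    print('LTRB'[i],s.round(4),'out',np.degrees(th).round(1),'lever',np.degrees(la).round(1),'len',np.hypot(*d).round(4),'clamp',.7-x)
bow=[np.array([cv2 for cv2 in onz(T,210+u/4,160+v/4,z)[:2]]) for u,v,z in [(384,358,.152)]];print(bow)
for n,p,z in [('press near',(215,320),.0),('press corner',(205,240),0),('presshead',(120,250),.3),('ocan',(216,205),.1),('tin',(242,322),.128),('red knob',(391,212),.08)]: print(n,onz(T,*p,z).round(3))
for n,c in [('arm',None)]: pass
S=dict(np.load('pics/scene0.npz'))
# press head top in both views: black rack top (scene 193,112)
print(tri(T,(122,247),S,(192,112)))
```

```text
[[ 0.5651  0.0709]
 [ 0.5876 -0.0088]
 [ 0.5085 -0.033 ]
 [ 0.4848  0.048 ]] [0.53649717 0.01926982]
[  60.98751532  -28.79533183 -118.23717786  150.95306819] [0.05901871 0.05828615 0.05928057 0.05908788]
61.22701693789345
L [0.5654 0.0719] out 61.2 lever 89.4 len 0.0815 clamp 0.20790246745779206
T [ 0.5891 -0.0096] out -28.8 lever 10.0 len 0.0828 clamp 0.02402100001740659
R [ 0.5076 -0.0333] out -118.8 lever -78.8 len 0.0813 clamp 0.002498790344762414
B [0.4839 0.0482] out -208.8 lever -171.2 len 0.0798 clamp 0.04360116174576034
[array([0.53677392, 0.0184023 ])]
press near [0.395 0.223 0.   ]
press corner [0.573 0.247 0.   ]
presshead [0.53  0.309 0.3  ]
ocan [0.635 0.201 0.1  ]
tin [0.4   0.144 0.128]
red knob [ 0.618 -0.161  0.08 ]
(array([0.53100505, 0.28481481, 0.34836684]), np.float64(0.001976864499389467))
```

Run:
```python
from h import *
T=dict(np.load('pics/top0.npz'));S=dict(np.load('pics/scene0.npz'))
print('knob',tri(T,(65,388),S,(88,92)))
print('tcp pix',proj(T,[.174,.522,.242]),proj(S,[.174,.522,.242]))
print('box corner', onz(T,42,358,.2), onz(T,100,250,.0))
W=[.174,.522,.242]
```

```text
knob (array([0.35335034, 0.30978777, 0.44006896]), np.float64(0.004471126810770788))
tcp pix [ -4.18506985 475.39944936] [-49.59781181 216.38186925]
box corner [0.35112013 0.48097075 0.2       ] [0.5542846  0.47976363 0.        ]
```

```bash
cat >> h.py <<'E'
C=np.array([.5366,.0194]);BASE=np.radians(61.2)
SC={k:C+.06*np.array([np.cos(BASE-i*np.pi/2),np.sin(BASE-i*np.pi/2)]) for i,k in enumerate('LTRB')}
OUT={k:61.2-90*i for i,k in enumerate('LTRB')}
def fing(k,clamp,off,r=.055):
    "tool xy when finger centre lies `off` on the ccw side of bar of lever at angle clamp; returns xy, yaw(out)"
    a=np.radians(OUT[k])+(.7-clamp); o=np.array([np.cos(a),np.sin(a)]); cw=np.array([np.sin(a),-np.cos(a)])
    return SC[k]+r*o-off*cw, np.degrees(a)
def plan(s,wps,post=False):
    """wps: (x,y,z,yawdeg,n). yaw taken mod 180 nearest if given; prints rows"""
    p=np.array(s['position']);R=np.array(s['tool_rot']);yaw=np.degrees(np.arctan2(R[1,0],R[0,0]))
    dr=[];sl=[]
    for x,y,z,yw,n in wps:
        dy=yw-yaw; dy=(dy+90)%180-90
        for j in range(n):
            dp=(np.array([x,y,z])-p)/n
            a=np.radians(yaw+dy*j/n); X=np.array([np.cos(a),np.sin(a),0]);Y=np.array([np.sin(a),-np.cos(a),0])
            sl.append([round(float(v),4) for v in (dp@X,dp@Y,-dp[2])]);dr.append([0,0,round(float(-np.radians(dy)/n),4)])
        p=np.array([x,y,z]);yaw+=dy
    for i in range(0,len(dr),10): print('dr',dr[i:i+10],'\nsl',sl[i:i+10])
def st(s):
    R=s['tool_rot'];print('t',s['time_s'],'p',np.round(s['position'],4),'yaw',np.degrees(np.arctan2(R[1][0],R[0][0])).round(2),'F',np.round(s['ft_force'],1),'w',round(s['grip_width'],4))
E
python3 - <<'E'
from h import *; from rig import observe
s=observe();st(s)
xy,yw=fing('L',.2,.040); print(xy,yw)
plan(s,[(.17,.32,.30,71.6,6),(.34,.06,.28,71.6,8),(xy[0],xy[1],.25,yw,6)])
E
```

```text
t 0.15 p [0.1739 0.5216 0.2419] yaw 71.56 F [-0.1  0.8 -0.5] w 0.0854
[0.52565138 0.1270844 ] 89.84788975654116
dr [[0, 0, -0.0001], [0, 0, -0.0001], [0, 0, -0.0001], [0, 0, -0.0001], [0, 0, -0.0001], [0, 0, -0.0001], [0, 0, -0.0], [0, 0, -0.0], [0, 0, -0.0], [0, 0, -0.0]] 
sl [[-0.0321, 0.01, -0.0097], [-0.0321, 0.01, -0.0097], [-0.0321, 0.01, -0.0097], [-0.0321, 0.01, -0.0097], [-0.0321, 0.01, -0.0097], [-0.0321, 0.01, -0.0097], [-0.0241, 0.0304, 0.0025], [-0.0241, 0.0304, 0.0025], [-0.0241, 0.0304, 0.0025], [-0.0241, 0.0304, 0.0025]]
dr [[0, 0, -0.0], [0, 0, -0.0], [0, 0, -0.0], [0, 0, -0.0], [0, 0, -0.0531], [0, 0, -0.0531], [0, 0, -0.0531], [0, 0, -0.0531], [0, 0, -0.0531], [0, 0, -0.0531]] 
sl [[-0.0241, 0.0304, 0.0025], [-0.0241, 0.0304, 0.0025], [-0.0241, 0.0304, 0.0025], [-0.0241, 0.0304, 0.0025], [0.0204, 0.0258, 0.005], [0.019, 0.0269, 0.005], [0.0175, 0.0278, 0.005], [0.016, 0.0287, 0.005], [0.0145, 0.0295, 0.005], [0.0129, 0.0303, 0.005]]
```

>>> {"op": "jog_arm", "data": {"dr": [[0,0,0],[0,0,0],[0,0,0],[0,0,0],[0,0,0],[0,0,0],[0,0,0],[0,0,0],[0,0,0],[0,0,0]], "slide": [[-0.032,0.01,-0.01],[-0.032,0.01,-0.01],[-0.032,0.01,-0.01],[-0.032,0.01,-0.01],[-0.032,0.01,-0.01],[-0.032,0.01,-0.01],[-0.024,0.03,0.0025],[-0.024,0.03,0.0025],[-0.024,0.03,0.0025],[-0.024,0.03,0.0025]], "gripper": [-1,-1,-1,-1,-1,-1,-1,-1,-1,-1], "force": 40}}

```text
time_s: 1.15
position: [0.2539, 0.1902, 0.2923]
tool_rot: [[0.316, 0.949, 0.0], [0.949, -0.316, 0.0], [0.0, 0.0, -1.0]]
ft_force: [1.3, 0.8, 0.4]
grip_width: 0.0001
```

>>> {"op": "jog_arm", "data": {"dr": [[0,0,0],[0,0,0],[0,0,0],[0,0,0],[0,0,-0.053],[0,0,-0.053],[0,0,-0.053],[0,0,-0.053],[0,0,-0.053],[0,0,-0.053]], "slide": [[-0.024,0.03,0.0025],[-0.024,0.03,0.0025],[-0.024,0.03,0.0025],[-0.024,0.03,0.0025],[0.0204,0.0258,0.005],[0.019,0.0269,0.005],[0.0175,0.0278,0.005],[0.016,0.0287,0.005],[0.0145,0.0295,0.005],[0.0129,0.0303,0.005]], "gripper": [-1,-1,-1,-1,-1,-1,-1,-1,-1,-1]}}

```text
time_s: 2.15
position: [0.5238, 0.1301, 0.2517]
tool_rot: [[0.002, 1.0, -0.001], [1.0, -0.002, -0.0], [-0.0, -0.001, -1.0]]
ft_force: [-0.1, -0.3, 0.3]
grip_width: 0.0
```

Run:
```python
from h import *; from rig import observe,viewer
s=observe();st(s)
for n in ['top','wrist']:
  d=viewer.get_image(n);cv2.imwrite(f'pics/{n}1.png',d['pixels'])
s=observe();st(s);print(s['tool_rot'])
```

```text
t 2.15 p [0.5238 0.1301 0.2517] yaw 89.91 F [-0.1 -0.3  0.3] w 0.0
t 2.25 p [0.5248 0.1303 0.2504] yaw 89.89 F [-0.7 -0.8  0.1] w -0.0002
[[ 1.83531419e-03  9.99996292e-01 -2.01179261e-03]
 [ 9.99998306e-01 -1.83503302e-03  1.41597916e-04]
 [ 1.37905685e-04 -2.01204908e-03 -9.99997966e-01]]
```

View pics/wrist1.png

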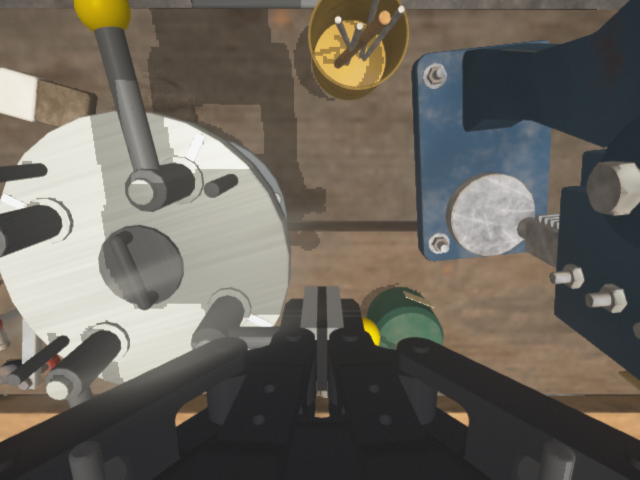

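View pics/top1.png

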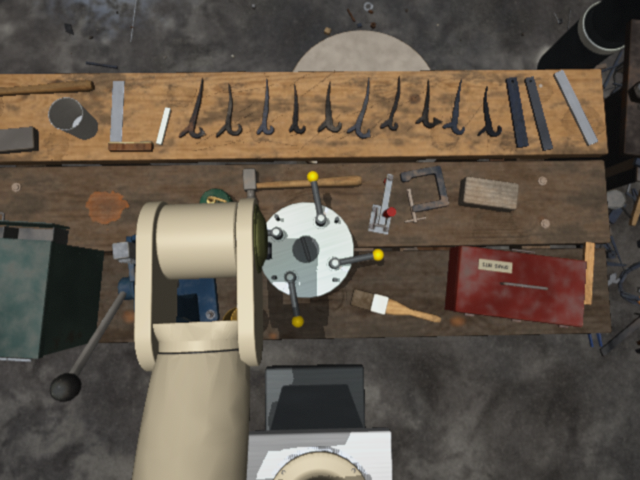

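Run:
```python
from h import *; from rig import observe,viewer
d=viewer.get_image('scene');cv2.imwrite(f'pics/scene1.png',d['pixels'])
s=observe();st(s);print(s['q'],s['joint_efforts'])
```

```text
t 2.3 p [0.5233 0.1299 0.251 ] yaw 89.81 F [-0.5 -0.2  0.2] w 0.0003
[ 1.35298291e+00  2.04232543e+01  7.50420742e+01  3.81572145e-04
  8.46656072e+01 -8.84579899e+01] [  0.1339227  -41.61706567 -24.17161345   0.04186065  -0.11592801
  -0.11255711]
```

View pics/scene1.png

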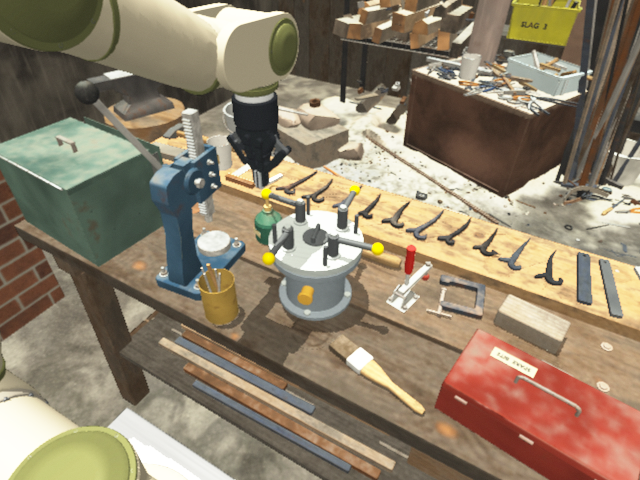

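Run:
```python
from h import *
T=dict(np.load('pics/top0.npz'));S=dict(np.load('pics/scene0.npz'))
for z in (.3,.35,.4,.45,.5): print(z,proj(S,[.524,.13,z]).round(0), proj(S,[.524,.19,z]).round(0))
for z in (.4,.5,.6): print(z,onz(T,135,270,z).round(3),onz(T,265,270,z).round(3))
```

```text
0.3 [259. 158.] [232. 149.]
0.35 [256. 132.] [229. 124.]
0.4 [254. 103.] [226.  96.]
0.45 [252.  73.] [222.  66.]
0.5 [249.  39.] [218.  33.]
0.4 [0.495 0.246 0.4  ] [0.492 0.072 0.4  ]
0.5 [0.491 0.207 0.5  ] [0.489 0.062 0.5  ]
0.6 [0.488 0.168 0.6  ] [0.486 0.052 0.6  ]
```

```bash
cat >> h.py <<'E'
def w(k,clamp,off,z,n=1,r=.055):
    xy,yw=fing(k,clamp,off,r);return (xy[0],xy[1],z,yw,n)
def arc(k,a,b,n,off=.017,z=.188,r=.055):
    return [w(k,a+(b-a)*(i+1)/n,off,z,1,r) for i in range(n)]
E
python3 - <<'E'
from h import *; from rig import observe,viewer
s=observe();st(s)
s['position']=np.array([.5242,.1301,.2508])
plan(s,[w('L',.2,.04,.188,5),w('L',.2,.018,.188,5)]+arc('L',.2,.6,8))
E
```

```text
t 2.3 p [0.5233 0.1299 0.251 ] yaw 89.81 F [-0.5 -0.2  0.2] w 0.0003
dr [[0, 0, -0.0001], [0, 0, -0.0001], [0, 0, -0.0001], [0, 0, -0.0001], [0, 0, -0.0001], [0, 0, -0.0], [0, 0, -0.0], [0, 0, -0.0], [0, 0, -0.0], [0, 0, -0.0]] 
sl [[-0.0006, 0.0003, 0.0126], [-0.0006, 0.0003, 0.0126], [-0.0006, 0.0003, 0.0126], [-0.0006, 0.0003, 0.0126], [-0.0006, 0.0003, 0.0126], [-0.0, 0.0044, -0.0], [-0.0, 0.0044, -0.0], [-0.0, 0.0044, -0.0], [-0.0, 0.0044, -0.0], [-0.0, 0.0044, -0.0]]
dr [[0, 0, 0.05], [0, 0, 0.05], [0, 0, 0.05], [0, 0, 0.05], [0, 0, 0.05], [0, 0, 0.05], [0, 0, 0.05], [0, 0, 0.05]] 
sl [[0.0008, 0.0038, -0.0], [0.0008, 0.0028, -0.0], [0.0008, 0.0028, -0.0], [0.0008, 0.0028, -0.0], [0.0008, 0.0028, -0.0], [0.0008, 0.0028, -0.0], [0.0008, 0.0028, -0.0], [0.0008, 0.0028, -0.0]]
```

>>> {"op": "jog_arm", "data": {"dr": [[0,0,0],[0,0,0],[0,0,0],[0,0,0],[0,0,0],[0,0,0],[0,0,0],[0,0,0],[0,0,0],[0,0,0]], "slide": [[-0.0006,0.0003,0.0126],[-0.0006,0.0003,0.0126],[-0.0006,0.0003,0.0126],[-0.0006,0.0003,0.0126],[-0.0006,0.0003,0.0126],[0,0.0044,0],[0,0.0044,0],[0,0.0044,0],[0,0.0044,0],[0,0.0044,0]], "gripper": [-1,-1,-1,-1,-1,-1,-1,-1,-1,-1]}}

```text
time_s: 3.3
position: [0.5467, 0.1265, 0.1897]
tool_rot: [[0.004, 1.0, 0.001], [1.0, -0.004, 0.0], [0.0, 0.001, -1.0]]
ft_force: [-0.2, -0.4, -0.2]
grip_width: 0.0
```

>>> {"op": "jog_arm", "data": {"dr": [[0,0,0.05],[0,0,0.05],[0,0,0.05],[0,0,0.05],[0,0,0.05],[0,0,0.05],[0,0,0.05],[0,0,0.05],[0,0,0],[0,0,0]], "slide": [[0.0008,0.0038,0],[0.0008,0.0028,0],[0.0008,0.0028,0],[0.0008,0.0028,0],[0.0008,0.0028,0],[0.0008,0.0028,0],[0.0008,0.0028,0],[0.0008,0.0028,0],[0,0,0],[0,0,0]], "gripper": [-1,-1,-1,-1,-1,-1,-1,-1,-1,-1]}}

```text
time_s: 4.3
position: [0.5698, 0.1294, 0.1895]
tool_rot: [[0.392, 0.92, -0.001], [0.92, -0.392, 0.001], [0.001, -0.002, -1.0]]
ft_force: [-4.3, 2.7, 2.5]
grip_width: -0.0002
```

```bash
cat >> h.py <<'E'
def meas(name):
    "clamp readings of visible balls"
    from rig import viewer
    d=viewer.get_image(name)
    for c,a in balls(d):
        X=onz(d,*c,.192)[:2]
        k=min('LTRB',key=lambda k:abs(np.hypot(*(X-SC[k]))-.08)+ (0 if abs(((np.degrees(np.arctan2(*(X-SC[k])[::-1]))-OUT[k]+180)%360)-180)<60 else 9))
        v=X-SC[k];x=(np.arctan2(v[1],v[0])-np.radians(OUT[k])+np.pi)%(2*np.pi)-np.pi
        print(name,k,X.round(4),'len',np.hypot(*v).round(4),'clamp',round(.7-x,3),'px',c.round(0),a)
    return d
E
python3 - <<'E'
from h import *; from rig import observe
st(observe())
d=meas('scene');cv2.imwrite('pics/scene2.png',d['pixels'][120:360,160:480]);meas('top')
st(observe()); print(fing('L',.6,.017))
E
```

```text
t 4.3 p [0.5698 0.1294 0.1895] yaw 66.9 F [-4.3  2.7  2.5] w -0.0002
scene T [ 2.128  -0.1798] len 1.5482 clamp 0.308 px [553.  35.] 30
scene T [0.6744 0.0039] len 0.0863 clamp 0.041 px [355. 189.] 52
scene R [ 0.5249 -0.113 ] len 0.0816 clamp -0.015 px [377. 248.] 119
scene B [0.4065 0.0347] len 0.0787 clamp 0.024 px [268. 258.] 116
top T [0.6709 0.0047] len 0.083 clamp 0.025 px [312. 176.] 88
top R [ 0.5229 -0.1129] len 0.0811 clamp 0.009 px [378. 254.] 87
top B [0.4043 0.036 ] len 0.0806 clamp 0.044 px [297. 322.] 43
t 4.4 p [0.5698 0.1294 0.1895] yaw 66.9 F [-3.4  3.8  2.2] w 0.0002
(array([0.57141724, 0.12924137]), np.float64(66.92957795130825))
```

View pics/scene2.png

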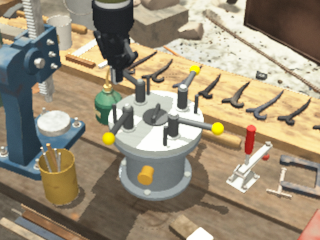

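Run:
```python
from h import *; from rig import observe
d=meas('wrist');cv2.imwrite('pics/wrist2.png',d['pixels'])
s=observe();st(s)
s['position']=np.array([.5698,.1294,.1895]);
wps=arc('L',.6,.66,2)+[w('L',.66,.017,.188,1),w('L',.66,.045,.188,3),w('L',.66,.10,.25,4,)]
plan(s,wps)
```

```text
wrist L [0.5884 0.1493] len 0.0806 clamp 0.485 px [388. 343.] 159
t 4.45 p [0.5698 0.1294 0.1895] yaw 66.9 F [-4.2  3.5  1.8] w 0.0
dr [[0, 0, 0.0295], [0, 0, 0.03], [0, 0, -0.0], [0, 0, -0.0], [0, 0, -0.0], [0, 0, -0.0], [0, 0, -0.0], [0, 0, -0.0], [0, 0, -0.0], [0, 0, -0.0]] 
sl [[0.001, 0.0032, 0.0015], [0.0005, 0.0017, -0.0], [0.0, 0.0, -0.0], [0.0, -0.0093, -0.0], [0.0, -0.0093, -0.0], [0.0, -0.0093, -0.0], [0.0, -0.0137, -0.0155], [0.0, -0.0137, -0.0155], [0.0, -0.0137, -0.0155], [0.0, -0.0137, -0.0155]]
```

View pics/wrist2.png

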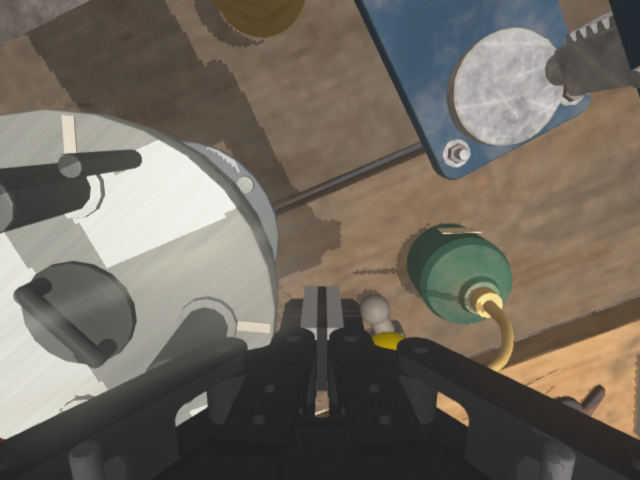

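>>> {"op": "jog_arm", "data": {"dr": [[0,0,0.03],[0,0,0.03],[0,0,0],[0,0,0],[0,0,0],[0,0,0],[0,0,0],[0,0,0],[0,0,0],[0,0,0]], "slide": [[0.001,0.0032,0],[0.0005,0.0017,0],[0,0,0],[0,-0.0093,0],[0,-0.0093,0],[0,-0.0093,0],[0,-0.0137,-0.0155],[0,-0.0137,-0.0155],[0,-0.0137,-0.0155],[0,-0.0137,-0.0155]], "gripper": [-1,-1,-1,-1,-1,-1,-1,-1,-1,-1]}}

```text
time_s: 5.45
position: [0.5003, 0.1656, 0.2523]
tool_rot: [[0.447, 0.894, 0.0], [0.894, -0.447, -0.0], [0.0, 0.0, -1.0]]
ft_force: [0.2, -0.5, 0.1]
grip_width: 0.0005
```

Run:
```python
from h import *; from rig import observe
st(observe())
d=meas('scene');cv2.imwrite('pics/scene3.png',d['pixels'][120:360,160:480]);meas('wrist')
```

```text
t 5.45 p [0.5003 0.1656 0.2523] yaw 63.44 F [ 0.2 -0.5  0.1] w 0.0005
scene L [0.603  0.1476] len 0.0844 clamp 0.657 px [278. 186.] 56
scene T [0.6745 0.0041] len 0.0864 clamp 0.039 px [355. 189.] 50
scene R [ 0.525  -0.1128] len 0.0815 clamp -0.017 px [377. 248.] 119
scene B [0.4069 0.0349] len 0.0783 clamp 0.026 px [268. 258.] 119
```

View pics/scene3.png

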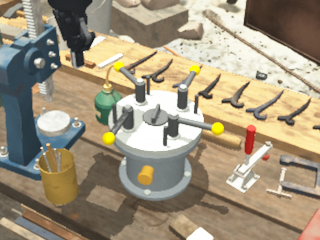

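Run:
```python
from h import *; from rig import observe
s=observe()
print(w('R',.0,.045,.25))
plan(s,[w('R',.0,.045,.25,10)])
```

```text
(np.float64(0.5626050246472218), np.float64(-0.07828787856275454), 0.25, np.float64(-78.69295434084236), 1)
dr [[0, 0, -0.066], [0, 0, -0.066], [0, 0, -0.066], [0, 0, -0.066], [0, 0, -0.066], [0, 0, -0.066], [0, 0, -0.066], [0, 0, -0.066], [0, 0, -0.066], [0, 0, -0.066]] 
sl [[-0.0191, 0.0164, 0.0004], [-0.0201, 0.0152, 0.0004], [-0.0211, 0.0138, 0.0004], [-0.022, 0.0124, 0.0004], [-0.0227, 0.0109, 0.0004], [-0.0234, 0.0094, 0.0004], [-0.024, 0.0078, 0.0004], [-0.0244, 0.0062, 0.0004], [-0.0248, 0.0046, 0.0004], [-0.025, 0.0029, 0.0004]]
```

>>> {"op": "jog_arm", "data": {"dr": [[0,0,-0.066],[0,0,-0.066],[0,0,-0.066],[0,0,-0.066],[0,0,-0.066],[0,0,-0.066],[0,0,-0.066],[0,0,-0.066],[0,0,-0.066],[0,0,-0.066]], "slide": [[-0.0191,0.0164,0.0004],[-0.0201,0.0152,0.0004],[-0.0211,0.0138,0.0004],[-0.022,0.0124,0.0004],[-0.0227,0.0109,0.0004],[-0.0234,0.0094,0.0004],[-0.024,0.0078,0.0004],[-0.0244,0.0062,0.0004],[-0.0248,0.0046,0.0004],[-0.025,0.0029,0.0004]], "gripper": [-1,-1,-1,-1,-1,-1,-1,-1,-1,-1]}}

```text
time_s: 6.55
position: [0.5632, -0.0805, 0.2465]
tool_rot: [[-0.197, 0.98, -0.001], [0.98, 0.197, 0.0], [0.0, -0.001, -1.0]]
ft_force: [0.2, 0.3, -0.0]
grip_width: 0.0001
```

Run:
```python
from h import *; from rig import observe
st(observe())
d=meas('top');cv2.imwrite('pics/top4.png',cv2.resize(d['pixels'][160:340,210:400],None,fx=4,fy=4,interpolation=cv2.INTER_CUBIC)[:600])
d=meas('wrist');cv2.imwrite('pics/wrist4.png',d['pixels']);meas('scene')
```

```text
t 6.55 p [ 0.5632 -0.0805  0.2465] yaw 101.38 F [ 0.2  0.3 -0. ] w 0.0001
top T [0.6709 0.0047] len 0.083 clamp 0.025 px [312. 176.] 88
top L [0.6013 0.1462] len 0.0824 clamp 0.647 px [236. 214.] 88
top R [ 0.5206 -0.1128] len 0.0807 clamp 0.037 px [378. 256.] 58
top B [0.4051 0.0368] len 0.0797 clamp 0.053 px [297. 321.] 87
scene T [ 2.0857 -0.0313] len 1.4967 clamp 0.212 px [513.  32.] 53
scene L [0.603  0.1475] len 0.0843 clamp 0.658 px [278. 186.] 57
scene T [0.6724 0.0053] len 0.0845 clamp 0.021 px [354. 189.] 36
scene R [ 0.5245 -0.1128] len 0.0814 clamp -0.01 px [377. 248.] 114
scene B [0.4067 0.0352] len 0.0784 clamp 0.029 px [268. 258.] 121
```

View pics/top4.png

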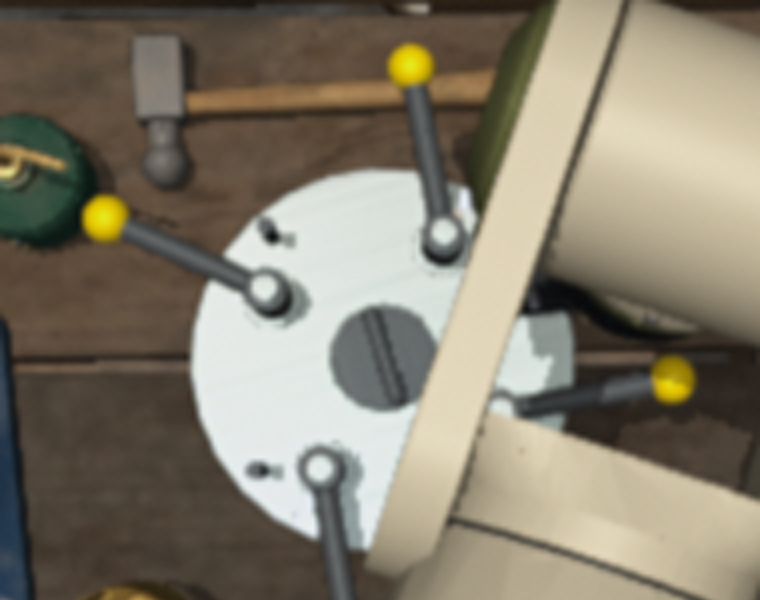

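View pics/wrist4.png

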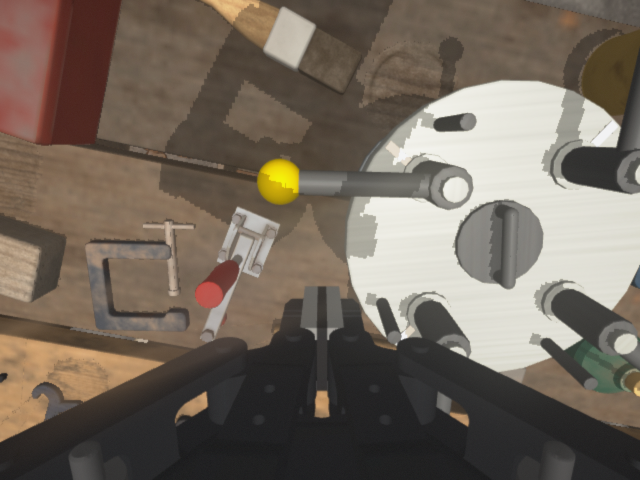

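Run:
```python
from h import *; from rig import observe
s=observe()
plan(s,[w('L',.65,.045,.25,10),w('L',.65,.045,.188,4),w('L',.65,.018,.188,3)]+arc('L',.65,.71,3))
```

```text
dr [[0, 0, 0.0646], [0, 0, 0.0646], [0, 0, 0.0646], [0, 0, 0.0646], [0, 0, 0.0646], [0, 0, 0.0646], [0, 0, 0.0646], [0, 0, 0.0646], [0, 0, 0.0646], [0, 0, 0.0646]] 
sl [[0.022, 0.0029, -0.0004], [0.0221, 0.0015, -0.0004], [0.0222, 0.0, -0.0004], [0.0222, -0.0014, -0.0004], [0.022, -0.0028, -0.0004], [0.0218, -0.0043, -0.0004], [0.0215, -0.0057, -0.0004], [0.0211, -0.007, -0.0004], [0.0206, -0.0084, -0.0004], [0.02, -0.0097, -0.0004]]
dr [[0, 0, -0.0], [0, 0, -0.0], [0, 0, -0.0], [0, 0, -0.0], [0, 0, -0.0], [0, 0, -0.0], [0, 0, -0.0], [0, 0, 0.02], [0, 0, 0.02], [0, 0, 0.02]] 
sl [[0.0, 0.0, 0.0155], [0.0, 0.0, 0.0155], [0.0, 0.0, 0.0155], [0.0, 0.0, 0.0155], [0.0, 0.009, -0.0], [0.0, 0.009, -0.0], [0.0, 0.009, -0.0], [0.0003, 0.0021, -0.0], [0.0003, 0.0011, -0.0], [0.0003, 0.0011, -0.0]]
```

>>> {"op": "jog_arm", "data": {"dr": [[0,0,0.0646],[0,0,0.0646],[0,0,0.0646],[0,0,0.0646],[0,0,0.0646],[0,0,0.0646],[0,0,0.0646],[0,0,0.0646],[0,0,0.0646],[0,0,0.0646]], "slide": [[0.022,0.0029,-0.0004],[0.0221,0.0015,-0.0004],[0.0222,0,-0.0004],[0.0222,-0.0014,-0.0004],[0.022,-0.0028,-0.0004],[0.0218,-0.0043,-0.0004],[0.0215,-0.0057,-0.0004],[0.0211,-0.007,-0.0004],[0.0206,-0.0084,-0.0004],[0.02,-0.0097,-0.0004]], "gripper": [-1,-1,-1,-1,-1,-1,-1,-1,-1,-1]}}

```text
time_s: 7.7
position: [0.5477, 0.1443, 0.2511]
tool_rot: [[0.437, 0.899, -0.0], [0.899, -0.437, 0.0], [-0.0, -0.0, -1.0]]
ft_force: [-0.2, 0.6, 0.1]
grip_width: 0.0001
```

Run:
```python
from h import *; from rig import observe
s=observe();st(s);print(w('L',.65,.045,.25))
plan(s,[w('L',.65,.045,.188,4),w('L',.65,.018,.188,3)]+arc('L',.65,.712,2)+[w('L',.712,.017,.188,1)])
```

```text
t 7.7 p [0.5477 0.1443 0.2511] yaw 64.07 F [-0.2  0.6  0.1] w 0.0001
(np.float64(0.5490917066632277), np.float64(0.14112025907458867), 0.25, np.float64(64.06478897565411), 1)
dr [[0, 0, 0.0], [0, 0, 0.0], [0, 0, 0.0], [0, 0, 0.0], [0, 0, -0.0], [0, 0, -0.0], [0, 0, -0.0], [0, 0, 0.031], [0, 0, 0.031], [0, 0, -0.0]] 
sl [[-0.0006, 0.0007, 0.0158], [-0.0006, 0.0007, 0.0158], [-0.0006, 0.0007, 0.0158], [-0.0006, 0.0007, 0.0158], [0.0, 0.009, -0.0], [0.0, 0.009, -0.0], [0.0, 0.009, -0.0], [0.0005, 0.0027, -0.0], [0.0005, 0.0017, -0.0], [0.0, 0.0, -0.0]]
```

>>> {"op": "jog_arm", "data": {"dr": [[0,0,0],[0,0,0],[0,0,0],[0,0,0],[0,0,0],[0,0,0],[0,0,0],[0,0,0.031],[0,0,0.031],[0,0,0]], "slide": [[-0.0006,0.0007,0.0155],[-0.0006,0.0007,0.0155],[-0.0006,0.0007,0.0155],[-0.0006,0.0007,0.0155],[0,0.009,0],[0,0.009,0],[0,0.009,0],[0.0005,0.0027,0],[0.0005,0.0017,0],[0,0,0]], "gripper": [-1,-1,-1,-1,-1,-1,-1,-1,-1,-1]}}

```text
time_s: 8.7
position: [0.5786, 0.1267, 0.1901]
tool_rot: [[0.491, 0.871, -0.0], [0.871, -0.491, 0.001], [0.001, -0.001, -1.0]]
ft_force: [-3.5, 2.1, 2.7]
grip_width: 0.0001
```

Run:
```python
from h import *; from rig import observe
s=observe();st(s);print(w('L',.71,.017,.188))
P=s['position'];
import math
plan(s,[w('L',.712,.045,.188,2),w('L',.712,.055,.25,4),w('R',0,.045,.25,10)])
```

```text
t 8.7 p [0.5786 0.1267 0.1901] yaw 60.57 F [-3.5  2.1  2.7] w 0.0001
(np.float64(0.5776677364047472), np.float64(0.128246270902323), 0.188, np.float64(60.627042204869184), 1)
dr [[0, 0, 0.0005], [0, 0, 0.0005], [0, 0, -0.0], [0, 0, -0.0], [0, 0, -0.0], [0, 0, -0.0], [0, 0, -0.0712], [0, 0, -0.0712], [0, 0, -0.0712], [0, 0, -0.0712]] 
sl [[0.0005, -0.0148, 0.001], [0.0005, -0.0148, 0.001], [0.0, -0.0025, -0.0155], [0.0, -0.0025, -0.0155], [0.0, -0.0025, -0.0155], [0.0, -0.0025, -0.0155], [-0.0187, 0.0126, -0.0], [-0.0196, 0.0113, -0.0], [-0.0203, 0.0099, -0.0], [-0.021, 0.0084, -0.0]]
dr [[0, 0, -0.0712], [0, 0, -0.0712], [0, 0, -0.0712], [0, 0, -0.0712], [0, 0, -0.0712], [0, 0, -0.0712]] 
sl [[-0.0215, 0.0069, -0.0], [-0.022, 0.0053, -0.0], [-0.0223, 0.0038, -0.0], [-0.0225, 0.0022, -0.0], [-0.0226, 0.0006, -0.0], [-0.0226, -0.0011, -0.0]]
```

>>> {"op": "jog_arm", "data": {"dr": [[0,0,0],[0,0,0],[0,0,0],[0,0,0],[0,0,0],[0,0,0],[0,0,-0.071],[0,0,-0.071],[0,0,-0.071],[0,0,-0.071]], "slide": [[0,-0.015,0],[0,-0.015,0],[0,-0.0025,-0.0155],[0,-0.0025,-0.0155],[0,-0.0025,-0.0155],[0,-0.0025,-0.0155],[-0.0187,0.0126,0],[-0.0196,0.0113,0],[-0.0203,0.0099,0],[-0.021,0.0084,0]], "gripper": [-1,-1,-1,-1,-1,-1,-1,-1,-1,-1]}}

```text
time_s: 9.7
position: [0.5516, 0.0547, 0.252]
tool_rot: [[0.224, 0.975, 0.001], [0.975, -0.224, -0.0], [-0.0, 0.001, -1.0]]
ft_force: [-0.4, -0.3, 1.2]
grip_width: -0.0
```

>>> {"op": "jog_arm", "data": {"dr": [[0,0,-0.071],[0,0,-0.071],[0,0,-0.071],[0,0,-0.071],[0,0,-0.071],[0,0,-0.071],[0,0,0],[0,0,0],[0,0,0],[0,0,0]], "slide": [[-0.0215,0.0069,0],[-0.022,0.0053,0],[-0.0223,0.0038,0],[-0.0225,0.0022,0],[-0.0226,0.0006,0],[-0.0226,-0.0011,0],[0,0,0.012],[0,0,0.012],[0,0,0.012],[0,0,0.012]], "gripper": [-1,-1,-1,-1,-1,-1,-1,-1,-1,-1]}}

```text
time_s: 10.7
position: [0.5622, -0.0791, 0.2025]
tool_rot: [[-0.197, 0.98, -0.0], [0.98, 0.197, 0.0], [0.0, -0.0, -1.0]]
ft_force: [0.8, -0.1, -0.4]
grip_width: 0.0001
```

Run:
```python
from h import *; from rig import observe
st(observe())
meas('top');meas('scene')
s=observe();st(s);print(w('R',.0,.045,.188))
plan(s,[w('R',0,.045,.188,1),w('R',0,.018,.188,4)]+arc('R',0,.71,14)+[w('R',.71,.017,.188,1)])
```

```text
t 10.7 p [ 0.5622 -0.0791  0.2025] yaw 101.36 F [ 0.8 -0.1 -0.4] w 0.0001
top T [0.6709 0.0047] len 0.083 clamp 0.025 px [312. 176.] 88
top L [0.6067 0.1431] len 0.0822 clamp 0.723 px [237. 211.] 89
top R [ 0.521  -0.1126] len 0.0806 clamp 0.031 px [378. 255.] 58
top B [0.4055 0.0375] len 0.0793 clamp 0.06 px [296. 321.] 79
scene T [ 2.0889 -0.0262] len 1.4998 clamp 0.208 px [512.  32.] 33
scene T [ 2.1583 -0.203 ] len 1.581 clamp 0.32 px [560.  34.] 55
scene L [0.6087 0.1448] len 0.0847 clamp 0.733 px [280. 185.] 53
scene R [ 0.5243 -0.113 ] len 0.0815 clamp -0.008 px [377. 248.] 112
scene B [0.4069 0.0351] len 0.0783 clamp 0.027 px [268. 258.] 121
t 10.8 p [ 0.5616 -0.0789  0.2015] yaw 101.37 F [-1.3  0.6  0.3] w 0.0001
(np.float64(0.5626050246472218), np.float64(-0.07828787856275454), 0.188, np.float64(-78.69295434084236), 1)
dr [[0, 0, 0.0012], [0, 0, -0.0], [0, 0, -0.0], [0, 0, -0.0], [0, 0, -0.0], [0, 0, 0.0507], [0, 0, 0.0507], [0, 0, 0.0507], [0, 0, 0.0507], [0, 0, 0.0507]] 
sl [[0.0004, 0.0011, 0.0135], [-0.0, -0.0067, -0.0], [-0.0, -0.0067, -0.0], [-0.0, -0.0067, -0.0], [-0.0, -0.0067, -0.0], [-0.0008, -0.0038, -0.0], [-0.0008, -0.0028, -0.0], [-0.0008, -0.0028, -0.0], [-0.0008, -0.0028, -0.0], [-0.0008, -0.0028, -0.0]]
dr [[0, 0, 0.0507], [0, 0, 0.0507], [0, 0, 0.0507], [0, 0, 0.0507], [0, 0, 0.0507], [0, 0, 0.0507], [0, 0, 0.0507], [0, 0, 0.0507], [0, 0, 0.0507], [0, 0, -0.0]] 
sl [[-0.0008, -0.0028, -0.0], [-0.0008, -0.0028, -0.0], [-0.0008, -0.0028, -0.0], [-0.0008, -0.0028, -0.0], [-0.0008, -0.0028, -0.0], [-0.0008, -0.0028, -0.0], [-0.0008, -0.0028, -0.0], [-0.0008, -0.0028, -0.0], [-0.0008, -0.0028, -0.0], [0.0, 0.0, -0.0]]
```

>>> {"op": "jog_arm", "data": {"dr": [[0,0,0],[0,0,0],[0,0,0],[0,0,0],[0,0,0],[0,0,0.05],[0,0,0.05],[0,0,0.05],[0,0,0.05],[0,0,0.05]], "slide": [[0.0004,0.0011,0.0135],[0,-0.0067,0],[0,-0.0067,0],[0,-0.0067,0],[0,-0.0067,0],[-0.0008,-0.0038,0],[-0.0008,-0.0028,0],[-0.0008,-0.0028,0],[-0.0008,-0.0028,0],[-0.0008,-0.0028,0]], "gripper": [-1,-1,-1,-1,-1,-1,-1,-1,-1,-1]}}

```text
time_s: 11.8
position: [0.5232, -0.0894, 0.1906]
tool_rot: [[0.054, 0.999, 0.004], [0.999, -0.054, 0.0], [0.001, 0.004, -1.0]]
ft_force: [7.0, 2.9, -1.3]
grip_width: -0.0001
```

Run:
```python
from h import *; from rig import observe
s=observe();st(s);print(w('R',.25,.017,.188))
plan(s,arc('R',.25,.71,8)+[w('R',.71,.017,.188,2)])
```

```text
t 11.8 p [ 0.5232 -0.0894  0.1906] yaw 86.91 F [ 7.   2.9 -1.3] w -0.0001
(np.float64(0.5217765411666995), np.float64(-0.08899689227168), 0.188, np.float64(-93.01689921911294), 1)
dr [[0, 0, 0.0562], [0, 0, 0.0575], [0, 0, 0.0575], [0, 0, 0.0575], [0, 0, 0.0575], [0, 0, 0.0575], [0, 0, 0.0575], [0, 0, 0.0575], [0, 0, -0.0], [0, 0, -0.0]] 
sl [[-0.0006, -0.0046, 0.0026], [-0.0009, -0.0032, -0.0], [-0.0009, -0.0032, -0.0], [-0.0009, -0.0032, -0.0], [-0.0009, -0.0032, -0.0], [-0.0009, -0.0032, -0.0], [-0.0009, -0.0032, -0.0], [-0.0009, -0.0032, -0.0], [0.0, 0.0, -0.0], [0.0, 0.0, -0.0]]
```

>>> {"op": "jog_arm", "data": {"dr": [[0,0,0.0565],[0,0,0.0575],[0,0,0.0575],[0,0,0.0575],[0,0,0.0575],[0,0,0.0575],[0,0,0.0575],[0,0,0.0575],[0,0,0],[0,0,0]], "slide": [[-0.0006,-0.004,0],[-0.0009,-0.0032,0],[-0.0009,-0.0032,0],[-0.0009,-0.0032,0],[-0.0009,-0.0032,0],[-0.0009,-0.0032,0],[-0.0009,-0.0032,0],[-0.0009,-0.0032,0],[0,0,0],[0,0,0]], "gripper": [-1,-1,-1,-1,-1,-1,-1,-1,-1,-1]}}

```text
time_s: 12.8
position: [0.496, -0.0901, 0.1907]
tool_rot: [[0.489, 0.872, 0.004], [0.872, -0.489, -0.001], [0.001, 0.004, -1.0]]
ft_force: [5.4, 0.8, 0.5]
grip_width: -0.0004
```

Run:
```python
from h import *; from rig import observe
s=observe();st(s);print(w('R',.7,.017,.188))
meas('scene');meas('top')
```

```text
t 12.8 p [ 0.496  -0.0901  0.1907] yaw 60.71 F [5.4 0.8 0.5] w -0.0004
(np.float64(0.49609554103904846), np.float64(-0.08956508066477348), 0.188, np.float64(-118.79999999999998), 1)
scene T [ 2.083  -0.0313] len 1.494 clamp 0.212 px [513.  33.] 43
scene L [0.6086 0.1446] len 0.0844 clamp 0.733 px [280. 185.] 52
scene B [0.4068 0.0352] len 0.0783 clamp 0.029 px [268. 258.] 123
scene R [ 0.4695 -0.1033] len 0.0799 clamp 0.696 px [358. 265.] 127
top T [0.6709 0.0047] len 0.0829 clamp 0.025 px [312. 176.] 89
top L [0.6067 0.143 ] len 0.0821 clamp 0.723 px [237. 211.] 90
top B [0.405  0.0361] len 0.08 clamp 0.044 px [297. 321.] 95
```

Run:
```python
from h import *; from rig import observe
s=observe();print(w('T',.02,.045,.25))
plan(s,[w('R',.7,.045,.188,2),w('R',.7,.055,.25,4),w('T',.02,.045,.25,10),w('T',.02,.045,.200,4)])
```

```text
(np.float64(0.635376988657599), np.float64(0.04449191355383157), 0.25, np.float64(10.16113006889598), 1)
dr [[0, 0, -0.0042], [0, 0, -0.0042], [0, 0, -0.0], [0, 0, -0.0], [0, 0, -0.0], [0, 0, -0.0], [0, 0, 0.0891], [0, 0, 0.0891], [0, 0, 0.0891], [0, 0, 0.0891]] 
sl [[0.0004, 0.0139, 0.0013], [0.0003, 0.0139, 0.0013], [0.0, 0.0025, -0.0155], [0.0, 0.0025, -0.0155], [0.0, 0.0025, -0.0155], [0.0, 0.0025, -0.0155], [0.0185, 0.0019, -0.0], [0.0186, 0.0003, -0.0], [0.0185, -0.0014, -0.0], [0.0183, -0.003, -0.0]]
dr [[0, 0, 0.0891], [0, 0, 0.0891], [0, 0, 0.0891], [0, 0, 0.0891], [0, 0, 0.0891], [0, 0, 0.0891], [0, 0, -0.0], [0, 0, -0.0], [0, 0, -0.0], [0, 0, -0.0]] 
sl [[0.018, -0.0046, -0.0], [0.0175, -0.0062, -0.0], [0.0169, -0.0077, -0.0], [0.0161, -0.0092, -0.0], [0.0152, -0.0106, -0.0], [0.0142, -0.0119, -0.0], [0.0, 0.0, 0.0125], [0.0, 0.0, 0.0125], [0.0, 0.0, 0.0125], [0.0, 0.0, 0.0125]]
```

>>> {"op": "jog_arm", "data": {"dr": [[0,0,0],[0,0,0],[0,0,0],[0,0,0],[0,0,0],[0,0,0],[0,0,0.089],[0,0,0.089],[0,0,0.089],[0,0,0.089]], "slide": [[0.0003,0.014,0],[0.0003,0.014,0],[0,0.0025,-0.0155],[0,0.0025,-0.0155],[0,0.0025,-0.0155],[0,0.0025,-0.0155],[0.0185,0.0019,0],[0.0186,0.0003,0],[0.0185,-0.0014,0],[0.0183,-0.003,0]], "gripper": [-1,-1,-1,-1,-1,-1,-1,-1,-1,-1]}}

```text
time_s: 13.9
position: [0.5713, -0.0468, 0.2519]
tool_rot: [[0.765, 0.644, -0.001], [0.644, -0.765, -0.0], [-0.001, -0.001, -1.0]]
ft_force: [-0.1, -0.4, -0.5]
grip_width: -0.0002
```

>>> {"op": "jog_arm", "data": {"dr": [[0,0,0.089],[0,0,0.089],[0,0,0.089],[0,0,0.089],[0,0,0.089],[0,0,0.089],[0,0,0],[0,0,0],[0,0,0],[0,0,0]], "slide": [[0.018,-0.0046,0],[0.0175,-0.0062,0],[0.0169,-0.0077,0],[0.0161,-0.0092,0],[0.0152,-0.0106,0],[0.0142,-0.0119,0],[0,0,0.0125],[0,0,0.0125],[0,0,0.0125],[0,0,0.0125]], "gripper": [-1,-1,-1,-1,-1,-1,-1,-1,-1,-1]}}

```text
time_s: 14.9
position: [0.6355, 0.0435, 0.2011]
tool_rot: [[0.986, 0.169, -0.001], [0.169, -0.986, -0.0], [-0.001, 0.0, -1.0]]
ft_force: [-0.1, -0.1, 0.5]
grip_width: 0.0002
```

Run:
```python
from h import *; from rig import observe
st(observe());meas('scene');meas('top')
s=observe();st(s);print(w('T',.02,.045,.2))
plan(s,[w('T',.02,.045,.188,1),w('T',.02,.018,.188,4)]+arc('T',.02,.71,14)+[w('T',.71,.017,.188,1)])
```

```text
t 14.9 p [0.6355 0.0435 0.2011] yaw 9.73 F [-0.1 -0.1  0.5] w 0.0002
scene T [ 2.0964 -0.1842] len 1.5173 clamp 0.313 px [553.  37.] 62
scene L [0.6083 0.1443] len 0.0841 clamp 0.731 px [281. 185.] 53
scene T [0.6742 0.0042] len 0.0861 clamp 0.037 px [355. 189.] 52
scene B [0.4065 0.0347] len 0.0787 clamp 0.024 px [268. 258.] 116
scene R [ 0.4693 -0.1034] len 0.08 clamp 0.698 px [358. 265.] 132
top R [ 0.4684 -0.1031] len 0.0802 clamp 0.709 px [373. 284.] 92
t 15.0 p [0.635  0.0435 0.1998] yaw 9.73 F [-0.7  1.1 -0.4] w 0.0003
(np.float64(0.635376988657599), np.float64(0.04449191355383157), 0.2, np.float64(10.16113006889598), 1)
dr [[0, 0, -0.0076], [0, 0, -0.0], [0, 0, -0.0], [0, 0, -0.0], [0, 0, -0.0], [0, 0, 0.0493], [0, 0, 0.0493], [0, 0, 0.0493], [0, 0, 0.0493], [0, 0, 0.0493]] 
sl [[0.0006, -0.0009, 0.0118], [-0.0, 0.0067, -0.0], [-0.0, 0.0067, -0.0], [-0.0, 0.0067, -0.0], [-0.0, 0.0067, -0.0], [0.0008, 0.0037, -0.0], [0.0008, 0.0027, -0.0], [0.0008, 0.0027, -0.0], [0.0008, 0.0027, -0.0], [0.0008, 0.0027, -0.0]]
dr [[0, 0, 0.0493], [0, 0, 0.0493], [0, 0, 0.0493], [0, 0, 0.0493], [0, 0, 0.0493], [0, 0, 0.0493], [0, 0, 0.0493], [0, 0, 0.0493], [0, 0, 0.0493], [0, 0, -0.0]] 
sl [[0.0008, 0.0027, -0.0], [0.0008, 0.0027, -0.0], [0.0008, 0.0027, -0.0], [0.0008, 0.0027, -0.0], [0.0008, 0.0027, -0.0], [0.0008, 0.0027, -0.0], [0.0008, 0.0027, -0.0], [0.0008, 0.0027, -0.0], [0.0008, 0.0027, -0.0], [-0.0, -0.0, -0.0]]
```

R is at about 0.70. Next I push T.

>>> {"op": "jog_arm", "data": {"dr": [[0,0,-0.007],[0,0,0],[0,0,0],[0,0,0],[0,0,0],[0,0,0.0493],[0,0,0.0493],[0,0,0.0493],[0,0,0.0493],[0,0,0.0493]], "slide": [[0.0004,-0.0009,0.0118],[0,0.0067,0],[0,0.0067,0],[0,0.0067,0],[0,0.0067,0],[0.0008,0.0037,0],[0.0008,0.0027,0],[0.0008,0.0027,0],[0.0008,0.0027,0],[0.0008,0.0027,0]], "gripper": [-1,-1,-1,-1,-1,-1,-1,-1,-1,-1]}}

```text
time_s: 16.0
position: [0.646, 0.0049, 0.1904]
tool_rot: [[0.997, -0.071, 0.0], [-0.071, -0.997, 0.002], [0.0, -0.002, -1.0]]
ft_force: [-0.9, 7.4, 0.7]
grip_width: 0.0001
```

>>> {"op": "jog_arm", "data": {"dr": [[0,0,0.0493],[0,0,0.0493],[0,0,0.0493],[0,0,0.0493],[0,0,0.0493],[0,0,0.0493],[0,0,0.0493],[0,0,0],[0,0,0],[0,0,0]], "slide": [[0.0008,0.0027,0],[0.0008,0.0027,0],[0.0008,0.0027,0],[0.0008,0.0027,0],[0.0008,0.0027,0],[0.0008,0.0027,0],[0.0008,0.0027,0],[0,0,0],[0,0,0],[0,0,0]], "gripper": [-1,-1,-1,-1,-1,-1,-1,-1,-1,-1]}}

```text
time_s: 17.0
position: [0.6476, -0.015, 0.1904]
tool_rot: [[0.915, -0.402, 0.001], [-0.402, -0.915, 0.001], [0.0, -0.001, -1.0]]
ft_force: [0.3, 4.2, 1.8]
grip_width: 0.0001
```

Run:
```python
from h import *; from rig import observe
st(observe());meas('scene')
s=observe();st(s);print(w('T',.61,.017,.188))
plan(s,arc('T',.61,.71,3)+[w('T',.71,.017,.188,2)])
```

```text
t 17.0 p [ 0.6476 -0.015   0.1904] yaw -23.73 F [0.3 4.2 1.8] w 0.0001
scene T [ 2.0779 -0.0298] len 1.4888 clamp 0.211 px [513.  33.] 29
scene T [ 2.1459 -0.1952] len 1.5677 clamp 0.316 px [558.  35.] 110
scene L [0.6083 0.1443] len 0.0841 clamp 0.731 px [281. 185.] 53
scene T [ 0.667  -0.0417] len 0.0842 clamp 0.589 px [374. 197.] 69
scene B [0.4069 0.0351] len 0.0783 clamp 0.027 px [268. 258.] 121
scene R [ 0.4694 -0.1033] len 0.0799 clamp 0.697 px [358. 265.] 131
t 17.05 p [ 0.6476 -0.015   0.1904] yaw -23.73 F [1.  5.7 1.6] w -0.0
(np.float64(0.6463793914463204), np.float64(-0.01598956076572241), 0.188, np.float64(-23.64337984382259), 1)
dr [[0, 0, 0.0319], [0, 0, 0.0333], [0, 0, 0.0333], [0, 0, -0.0], [0, 0, -0.0]] 
sl [[-0.0001, 0.0032, 0.0024], [0.0005, 0.0018, -0.0], [0.0005, 0.0018, -0.0], [0.0, 0.0, -0.0], [0.0, 0.0, -0.0]]
```

>>> {"op": "jog_arm", "data": {"dr": [[0,0,0.033],[0,0,0.033],[0,0,0.033],[0,0,0],[0,0,0],[0,0,0],[0,0,0],[0,0,0],[0,0,0],[0,0,0]], "slide": [[0.0003,0.003,0],[0.0005,0.0018,0],[0.0005,0.0018,0],[0,0,0],[0,-0.014,0],[0,-0.014,0],[0,-0.0025,-0.0155],[0,-0.0025,-0.0155],[0,-0.0025,-0.0155],[0,-0.0025,-0.0155]], "gripper": [-1,-1,-1,-1,-1,-1,-1,-1,-1,-1]}}

```text
time_s: 18.05
position: [0.6648, 0.0121, 0.2525]
tool_rot: [[0.871, -0.491, -0.0], [-0.491, -0.871, -0.0], [-0.0, 0.001, -1.0]]
ft_force: [-0.7, -0.1, -0.0]
grip_width: -0.0
```

Run:
```python
from h import *; from rig import observe
st(observe());meas('scene')
s=observe();st(s)
print(w('B',.04,.045,.25));plan(s,[w('B',.04,.045,.25,10),w('B',.04,.045,.20,4)])
```

```text
t 18.05 p [0.6648 0.0121 0.2525] yaw -29.39 F [-0.7 -0.1 -0. ] w -0.0
scene T [ 2.0845 -0.028 ] len 1.4954 clamp 0.21 px [513.  32.] 28
scene T [ 2.122 -0.191] len 1.5435 clamp 0.315 px [556.  36.] 98
scene L [0.6083 0.1443] len 0.0841 clamp 0.731 px [281. 185.] 53
scene T [ 0.6627 -0.0496] len 0.0838 clamp 0.696 px [377. 199.] 68
scene B [0.4065 0.0347] len 0.0787 clamp 0.024 px [268. 258.] 116
scene R [ 0.4696 -0.1032] len 0.0797 clamp 0.695 px [358. 265.] 132
t 18.1 p [0.6656 0.0123 0.2554] yaw -29.37 F [-0.5 -0.   1.9] w 0.0003
(np.float64(0.43675238006672557), np.float64(-0.00475720432679351), 0.25, np.float64(-170.9847855213657), 1)
dr [[0, 0, -0.067], [0, 0, -0.067], [0, 0, -0.067], [0, 0, -0.067], [0, 0, -0.067], [0, 0, -0.067], [0, 0, -0.067], [0, 0, -0.067], [0, 0, -0.067], [0, 0, -0.067]] 
sl [[-0.0191, 0.0127, 0.0005], [-0.0199, 0.0114, 0.0005], [-0.0206, 0.01, 0.0005], [-0.0213, 0.0086, 0.0005], [-0.0218, 0.0072, 0.0005], [-0.0222, 0.0057, 0.0005], [-0.0226, 0.0042, 0.0005], [-0.0228, 0.0027, 0.0005], [-0.0229, 0.0012, 0.0005], [-0.0229, -0.0004, 0.0005]]
dr [[0, 0, -0.0], [0, 0, -0.0], [0, 0, -0.0], [0, 0, -0.0]] 
sl [[0.0, 0.0, 0.0125], [0.0, 0.0, 0.0125], [0.0, 0.0, 0.0125], [0.0, 0.0, 0.0125]]
```

>>> {"op": "jog_arm", "data": {"dr": [[0,0,-0.067],[0,0,-0.067],[0,0,-0.067],[0,0,-0.067],[0,0,-0.067],[0,0,-0.067],[0,0,-0.067],[0,0,-0.067],[0,0,-0.067],[0,0,-0.067]], "slide": [[-0.0191,0.0127,0.0003],[-0.0199,0.0114,0.0003],[-0.0206,0.01,0.0003],[-0.0213,0.0086,0.0003],[-0.0218,0.0072,0.0003],[-0.0222,0.0057,0.0003],[-0.0226,0.0042,0.0003],[-0.0228,0.0027,0.0003],[-0.0229,0.0012,0.0003],[-0.0229,-0.0004,0.0003]], "gripper": [-1,-1,-1,-1,-1,-1,-1,-1,-1,-1]}}

```text
time_s: 19.1
position: [0.4349, -0.0053, 0.2487]
tool_rot: [[0.987, 0.159, -0.0], [0.159, -0.987, -0.0], [-0.0, 0.0, -1.0]]
ft_force: [0.8, 0.8, 0.4]
grip_width: 0.0003
```

>>> {"op": "jog_arm", "data": {"dr": [[0,0,0],[0,0,0],[0,0,0],[0,0,0],[0,0,0],[0,0,0],[0,0,0],[0,0,0],[0,0,0],[0,0,0]], "slide": [[0,0,0.012],[0,0,0.012],[0,0,0.012],[0,0,0.012],[0,0,0.013],[0,-0.0055,0],[0,-0.0055,0],[0,-0.0055,0],[0,-0.0055,0],[0,0,0]], "gripper": [-1,-1,-1,-1,-1,-1,-1,-1,-1,-1]}}

```text
time_s: 20.1
position: [0.4322, 0.0169, 0.1884]
tool_rot: [[0.988, 0.157, 0.001], [0.157, -0.988, -0.0], [0.001, 0.0, -1.0]]
ft_force: [0.7, -0.2, 0.6]
grip_width: 0.0002
```

Run:
```python
from h import *; from rig import observe
st(observe());meas('scene');meas('top')
s=observe();st(s);print(w('B',.04,.023,.188))
plan(s,[w('B',.04,.018,.188,1)]+arc('B',.04,.6,8)+[w('B',.6,.017,.188,1)])
```

```text
t 20.1 p [0.4322 0.0169 0.1884] yaw 9.02 F [ 0.7 -0.2  0.6] w 0.0002
scene T [ 0.6632 -0.0497] len 0.0842 clamp 0.695 px [377. 199.] 67
scene B [0.4065 0.0347] len 0.0787 clamp 0.024 px [268. 258.] 116
scene R [ 0.4697 -0.103 ] len 0.0795 clamp 0.695 px [358. 265.] 126
top T [ 0.6614 -0.0489] len 0.0823 clamp 0.697 px [341. 180.] 89
top L [0.6068 0.143 ] len 0.0821 clamp 0.724 px [237. 211.] 90
top R [ 0.4683 -0.1032] len 0.0803 clamp 0.709 px [373. 284.] 93
t 20.2 p [0.4323 0.0163 0.1883] yaw 8.99 F [-0.2 -0.7 -0.8] w 0.0001
(np.float64(0.433305051940811), np.float64(0.016971024519393616), 0.188, np.float64(-170.9847855213657), 1)
dr [[0, 0, -0.0005], [0, 0, 0.07], [0, 0, 0.07], [0, 0, 0.07], [0, 0, 0.07], [0, 0, 0.07], [0, 0, 0.07], [0, 0, 0.07], [0, 0, 0.07], [0, 0, -0.0]] 
sl [[0.0011, -0.0055, 0.0003], [-0.0011, -0.0049, -0.0], [-0.0011, -0.0039, -0.0], [-0.0011, -0.0039, -0.0], [-0.0011, -0.0039, -0.0], [-0.0011, -0.0039, -0.0], [-0.0011, -0.0039, -0.0], [-0.0011, -0.0039, -0.0], [-0.0011, -0.0039, -0.0], [0.0, 0.0, -0.0]]
```

T is at 0.70, L at 0.72 and R at 0.71. B is next.

>>> {"op": "jog_arm", "data": {"dr": [[0,0,0],[0,0,0.07],[0,0,0.07],[0,0,0.07],[0,0,0.07],[0,0,0.07],[0,0,0.07],[0,0,0.07],[0,0,0.07],[0,0,0]], "slide": [[0.001,-0.0055,0],[-0.0011,-0.0049,0],[-0.0011,-0.0039,0],[-0.0011,-0.0039,0],[-0.0011,-0.0039,0],[-0.0011,-0.0039,0],[-0.0011,-0.0039,0],[-0.0011,-0.0039,0],[-0.0011,-0.0039,0],[0,0,0]], "gripper": [-1,-1,-1,-1,-1,-1,-1,-1,-1,-1]}}

```text
time_s: 21.2
position: [0.4266, 0.0539, 0.1882]
tool_rot: [[0.919, -0.395, 0.001], [-0.395, -0.919, -0.002], [0.001, 0.001, -1.0]]
ft_force: [0.8, -4.1, 0.2]
grip_width: -0.0001
```

Run:
```python
from h import *; from rig import observe
st(observe());meas('scene')
s=observe();st(s);print(w('B',.6,.017,.188))
plan(s,arc('B',.6,.71,3))
```

```text
t 21.2 p [0.4266 0.0539 0.1882] yaw -23.24 F [ 0.8 -4.1  0.2] w -0.0001
scene T [ 0.663  -0.0497] len 0.0841 clamp 0.696 px [377. 199.] 68
scene B [0.4117 0.0787] len 0.0785 clamp 0.595 px [249. 248.] 116
scene R [ 0.4697 -0.103 ] len 0.0795 clamp 0.695 px [358. 265.] 126
t 21.25 p [0.4266 0.0539 0.1882] yaw -23.14 F [ 0.6 -3.4 -0.3] w -0.0003
(np.float64(0.4267586262568998), np.float64(0.05421723617842211), 0.188, np.float64(-203.07042204869177), 1)
dr [[0, 0, 0.0354], [0, 0, 0.0367], [0, 0, 0.0367]] 
sl [[-0.0006, -0.0024, 0.0002], [-0.0006, -0.002, -0.0], [-0.0006, -0.002, -0.0]]
```

>>> {"op": "jog_arm", "data": {"dr": [[0,0,0.034],[0,0,0.034],[0,0,0.034],[0,0,0],[0,0,0],[0,0,0],[0,0,0],[0,0,0],[0,0,0],[0,0,0]], "slide": [[-0.0006,-0.0022,0],[-0.0006,-0.002,0],[-0.0006,-0.0018,0],[0,0,0],[0,0.014,0],[0,0.014,0],[0,0.0025,-0.0155],[0,0.0025,-0.0155],[0,0.0025,-0.0155],[0,0.0025,-0.0155]], "gripper": [-1,-1,-1,-1,-1,-1,-1,-1,-1,-1]}}

```text
time_s: 22.25
position: [0.4085, 0.0273, 0.2507]
tool_rot: [[0.875, -0.484, -0.0], [-0.484, -0.875, 0.001], [-0.0, -0.0, -1.0]]
ft_force: [-0.2, 0.3, -0.2]
grip_width: 0.0001
```

Run:
```python
from h import *; from rig import observe
st(observe());d=meas('scene');cv2.imwrite('pics/scene5.png',d['pixels'][120:360,160:480]);d=meas('top');cv2.imwrite('pics/top5.png',cv2.resize(d['pixels'][160:340,210:400],None,fx=4,fy=4)[:600])
s=observe();st(s)
print(w('L',.72,.05,.25));plan(s,[w('L',.72,.05,.25,10),w('L',.72,.05,.188,4)])
```

```text
t 22.25 p [0.4085 0.0273 0.2507] yaw -28.96 F [-0.2  0.3 -0.2] w 0.0001
scene T [ 2.0703 -0.1838] len 1.4914 clamp 0.315 px [552.  39.] 28
scene T [ 0.663  -0.0497] len 0.0841 clamp 0.696 px [377. 199.] 68
scene B [0.4153 0.0856] len 0.0782 clamp 0.695 px [247. 245.] 110
scene R [ 0.4698 -0.103 ] len 0.0795 clamp 0.695 px [358. 265.] 125
top T [ 0.6614 -0.0489] len 0.0822 clamp 0.697 px [341. 180.] 87
top L [0.6067 0.1429] len 0.0821 clamp 0.724 px [237. 211.] 91
top R [ 0.4682 -0.1031] len 0.0803 clamp 0.711 px [373. 284.] 94
t 22.35 p [0.4093 0.0271 0.2515] yaw -28.97 F [ 1.1  0.6 -0.5] w 0.0003
(np.float64(0.5496353968251076), np.float64(0.1445948500289504), 0.25, np.float64(60.054084409738365), 1)
dr [[0, 0, -0.1554], [0, 0, -0.1554], [0, 0, -0.1554], [0, 0, -0.1554], [0, 0, -0.1554], [0, 0, -0.1554], [0, 0, -0.1554], [0, 0, -0.1554], [0, 0, -0.1554], [0, 0, -0.1554]] 
sl [[0.0066, -0.0171, 0.0001], [0.0091, -0.0159, 0.0001], [0.0115, -0.0142, 0.0001], [0.0136, -0.0123, 0.0001], [0.0153, -0.0101, 0.0001], [0.0167, -0.0076, 0.0001], [0.0176, -0.0049, 0.0001], [0.0182, -0.0021, 0.0001], [0.0183, 0.0007, 0.0001], [0.018, 0.0036, 0.0001]]
dr [[0, 0, -0.0], [0, 0, -0.0], [0, 0, -0.0], [0, 0, -0.0]] 
sl [[0.0, 0.0, 0.0155], [0.0, 0.0, 0.0155], [0.0, 0.0, 0.0155], [0.0, 0.0, 0.0155]]
```

View pics/top5.png

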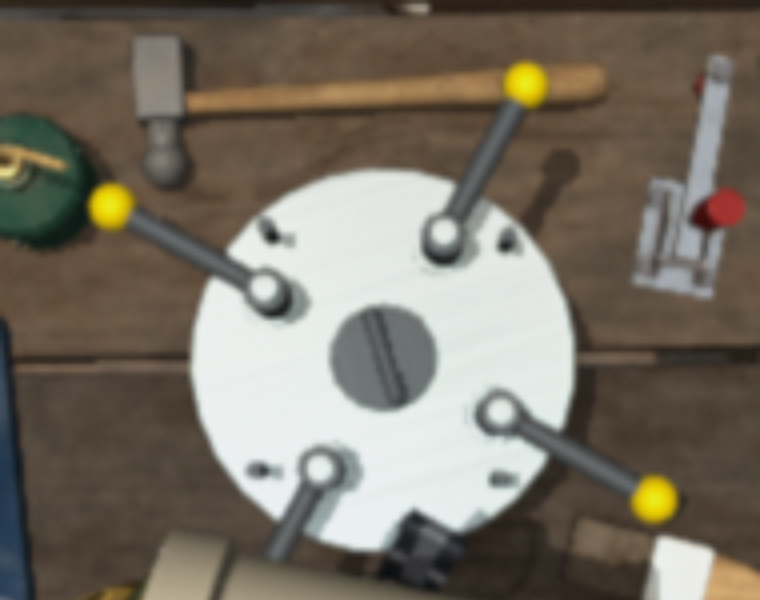

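Run:
```python
from h import *; from rig import observe
s=observe()
plan(s,[w('L',.72,.05,.25,12),w('L',.72,.05,.188,4),w('L',.72,.022,.188,4)])
```

```text
dr [[0, 0, -0.1295], [0, 0, -0.1295], [0, 0, -0.1295], [0, 0, -0.1295], [0, 0, -0.1295], [0, 0, -0.1295], [0, 0, -0.1295], [0, 0, -0.1295], [0, 0, -0.1295], [0, 0, -0.1295]] 
sl [[0.0055, -0.0142, 0.0001], [0.0073, -0.0134, 0.0001], [0.0089, -0.0124, 0.0001], [0.0105, -0.0111, 0.0001], [0.0118, -0.0097, 0.0001], [0.013, -0.008, 0.0001], [0.0139, -0.0063, 0.0001], [0.0146, -0.0045, 0.0001], [0.015, -0.0025, 0.0001], [0.0152, -0.0006, 0.0001]]
dr [[0, 0, -0.1295], [0, 0, -0.1295], [0, 0, -0.0], [0, 0, -0.0], [0, 0, -0.0], [0, 0, -0.0], [0, 0, -0.0], [0, 0, -0.0], [0, 0, -0.0], [0, 0, -0.0]] 
sl [[0.0152, 0.0014, 0.0001], [0.0149, 0.0034, 0.0001], [0.0, 0.0, 0.0155], [0.0, 0.0, 0.0155], [0.0, 0.0, 0.0155], [0.0, 0.0, 0.0155], [0.0, 0.007, -0.0], [0.0, 0.007, -0.0], [0.0, 0.007, -0.0], [0.0, 0.007, -0.0]]
```

>>> {"op": "jog_arm", "data": {"dr": [[0,0,-0.1295],[0,0,-0.1295],[0,0,-0.1295],[0,0,-0.1295],[0,0,-0.1295],[0,0,-0.1295],[0,0,-0.1295],[0,0,-0.1295],[0,0,-0.1295],[0,0,-0.1295]], "slide": [[0.0055,-0.0142,0],[0.0073,-0.0134,0],[0.0089,-0.0124,0],[0.0105,-0.0111,0],[0.0118,-0.0097,0],[0.013,-0.008,0],[0.0139,-0.0063,0],[0.0146,-0.0045,0],[0.015,-0.0025,0],[0.0152,-0.0006,0]], "gripper": [-1,-1,-1,-1,-1,-1,-1,-1,-1,-1]}}

```text
time_s: 23.35
position: [0.5258, 0.1258, 0.2488]
tool_rot: [[0.7, 0.714, -0.002], [0.714, -0.7, 0.0], [-0.001, -0.001, -1.0]]
ft_force: [0.1, 0.3, 0.1]
grip_width: -0.0002
```

>>> {"op": "jog_arm", "data": {"dr": [[0,0,-0.1295],[0,0,-0.1295],[0,0,0],[0,0,0],[0,0,0],[0,0,0],[0,0,0],[0,0,0],[0,0,0],[0,0,0]], "slide": [[0.0152,0.0014,0],[0.0149,0.0034,0],[0,0,0.0155],[0,0,0.0155],[0,0,0.0155],[0,0,0.0155],[0,0.006,0],[0,0.006,0],[0,0.006,0],[0,0.006,0]], "gripper": [-1,-1,-1,-1,-1,-1,-1,-1,-1,-1]}}

```text
time_s: 24.35
position: [0.5707, 0.1324, 0.1886]
tool_rot: [[0.499, 0.867, 0.001], [0.867, -0.499, 0.0], [0.001, 0.001, -1.0]]
ft_force: [-0.2, 0.5, 0.5]
grip_width: 0.0003
```

Run:
```python
from h import *; from rig import observe
meas('top')
s=observe();st(s);print(w('L',.72,.026,.188))
plan(s,[w('L',.72,.018,.188,2)]+arc('L',.72,1.34,8)+arc('L',1.34,1.44,4))
```

```text
top T [ 0.6615 -0.0489] len 0.0824 clamp 0.696 px [341. 180.] 85
top R [ 0.4683 -0.103 ] len 0.0802 clamp 0.711 px [373. 284.] 91
top B [0.4134 0.0871] len 0.0806 clamp 0.699 px [269. 317.] 41
t 24.4 p [0.5713 0.1319 0.1885] yaw 60.03 F [-0.5 -0.8  0.4] w -0.0002
(np.float64(0.5704313246665438), np.float64(0.13261447502589724), 0.188, np.float64(60.054084409738365), 1)
dr [[0, 0, -0.0002], [0, 0, -0.0002], [0, 0, 0.0775], [0, 0, 0.0775], [0, 0, 0.0775], [0, 0, 0.0775], [0, 0, 0.0775], [0, 0, 0.0775], [0, 0, 0.0775], [0, 0, 0.0775]] 
sl [[0.0001, 0.0034, 0.0002], [0.0001, 0.0034, 0.0002], [0.0012, 0.0053, -0.0], [0.0012, 0.0043, -0.0], [0.0012, 0.0043, -0.0], [0.0012, 0.0043, -0.0], [0.0012, 0.0043, -0.0], [0.0012, 0.0043, -0.0], [0.0012, 0.0043, -0.0], [0.0012, 0.0043, -0.0]]
dr [[0, 0, 0.025], [0, 0, 0.025], [0, 0, 0.025], [0, 0, 0.025]] 
sl [[0.0004, 0.0014, -0.0], [0.0004, 0.0014, -0.0], [0.0004, 0.0014, -0.0], [0.0004, 0.0014, -0.0]]
```

>>> {"op": "jog_arm", "data": {"dr": [[0,0,0],[0,0,0],[0,0,0.0775],[0,0,0.0775],[0,0,0.0775],[0,0,0.0775],[0,0,0.0775],[0,0,0.0775],[0,0,0.0775],[0,0,0.0775]], "slide": [[0,0.0034,0],[0,0.0034,0],[0.0012,0.0053,0],[0.0012,0.0043,0],[0.0012,0.0043,0],[0.0012,0.0043,0],[0.0012,0.0043,0],[0.0012,0.0043,0],[0.0012,0.0043,0],[0.0012,0.0043,0]], "gripper": [-1,-1,-1,-1,-1,-1,-1,-1,-1,-1]}}

```text
time_s: 25.4
position: [0.6072, 0.1129, 0.1882]
tool_rot: [[0.91, 0.414, 0.0], [0.414, -0.91, 0.003], [0.002, -0.003, -1.0]]
ft_force: [0.6, 7.1, 0.2]
grip_width: 0.0001
```

>>> {"op": "jog_arm", "data": {"dr": [[0,0,0.02],[0,0,0.02],[0,0,0.02],[0,0,0],[0,0,0],[0,0,0],[0,0,0],[0,0,0],[0,0,0],[0,0,0]], "slide": [[0.0003,0.0013,0],[0.0003,0.0013,0],[0.0003,0.0013,0],[0,0.0005,0],[0,0.0005,0],[0,0.0003,0],[0,0,0],[0,0,0],[0,0,0],[0,0,0]], "gripper": [-1,-1,-1,-1,-1,-1,-1,-1,-1,-1]}}

```text
time_s: 26.4
position: [0.6103, 0.1085, 0.1883]
tool_rot: [[0.932, 0.361, 0.002], [0.361, -0.932, 0.003], [0.003, -0.002, -1.0]]
ft_force: [2.9, 8.1, 0.3]
grip_width: -0.0006
```

Run:
```python
from h import *; from rig import observe
meas('top');meas('scene')
s=observe();st(s);print(w('L',1.4,.017,.188))
```

```text
top T [ 0.6615 -0.0489] len 0.0824 clamp 0.696 px [341. 180.] 85
top R [ 0.4684 -0.1031] len 0.0802 clamp 0.709 px [373. 284.] 92
scene L [0.646  0.1043] len 0.0867 clamp 1.386 px [306. 182.] 48
scene T [ 0.663  -0.0497] len 0.0841 clamp 0.696 px [377. 199.] 68
scene B [0.4152 0.0855] len 0.0782 clamp 0.693 px [247. 245.] 109
scene R [ 0.4695 -0.1031] len 0.0797 clamp 0.697 px [358. 265.] 127
t 26.5 p [0.6103 0.1085 0.1883] yaw 21.18 F [ 2.   7.8 -0.5] w 0.0001
(np.float64(0.6107021038944351), np.float64(0.10763287775234831), 0.188, np.float64(21.092954340842386), 1)
```

>>> {"op": "jog_arm", "data": {"dr": [[0,0,0],[0,0,0],[0,0,0],[0,0,0],[0,0,0],[0,0,0],[0,0,0],[0,0,0],[0,0,0],[0,0,0]], "slide": [[0,0.0005,0],[0,0.0005,0],[0,0.0005,0],[0,0.0005,0],[0,0.0005,0],[0,0.0005,0],[0,0,0],[0,0,0],[0,0,0],[0,0,0]], "gripper": [-1,-1,-1,-1,-1,-1,-1,-1,-1,-1]}}

```text
time_s: 27.5
position: [0.611, 0.1069, 0.1883]
tool_rot: [[0.932, 0.362, 0.001], [0.362, -0.932, 0.005], [0.003, -0.004, -1.0]]
ft_force: [1.2, 12.4, 1.5]
grip_width: -0.0001
```

>>> {"op": "jog_arm", "data": {"dr": [[0,0,0],[0,0,0],[0,0,0],[0,0,0],[0,0,0],[0,0,0],[0,0,0],[0,0,0],[0,0,0],[0,0,0]], "slide": [[0,0.0005,0],[0,0.0005,0],[0,0.0005,0],[0,0.0005,0],[0,0.0005,0],[0,0,0],[0,0,0],[0,0,0],[0,0,0],[0,0,0]], "gripper": [-1,-1,-1,-1,-1,-1,-1,-1,-1,-1]}}

```text
time_s: 28.5
position: [0.6111, 0.1066, 0.1883]
tool_rot: [[0.932, 0.363, -0.001], [0.363, -0.932, 0.009], [0.002, -0.008, -1.0]]
ft_force: [-3.4, 21.8, 2.2]
grip_width: -0.0004
```

Run:
```python
from h import *; from rig import observe
meas('scene')
s=observe();st(s);print(w('L',1.4,.017,.188))
plan(s,[w('L',1.41,.045,.188,2),w('L',1.41,.055,.25,4),w('R',.71,.05,.25,10),w('R',.71,.05,.188,4)])
```

```text
scene T [ 2.106  -0.1756] len 1.5259 clamp 0.306 px [551.  36.] 40
scene L [0.6469 0.1022] len 0.0869 clamp 1.412 px [307. 182.] 49
scene T [ 0.6632 -0.0497] len 0.0842 clamp 0.695 px [377. 199.] 67
scene B [0.4152 0.0855] len 0.0782 clamp 0.693 px [247. 245.] 109
scene R [ 0.4696 -0.103 ] len 0.0795 clamp 0.697 px [358. 265.] 127
t 28.55 p [0.6111 0.1066 0.1883] yaw 21.3 F [-3.3 21.9  2.6] w 0.0
(np.float64(0.6107021038944351), np.float64(0.10763287775234831), 0.188, np.float64(21.092954340842386), 1)
dr [[0, 0, 0.0068], [0, 0, 0.0068], [0, 0, -0.0], [0, 0, -0.0], [0, 0, -0.0], [0, 0, -0.0], [0, 0, -0.07], [0, 0, -0.07], [0, 0, -0.07], [0, 0, -0.07]] 
sl [[0.0003, -0.0143, 0.0002], [0.0002, -0.0143, 0.0002], [0.0, -0.0025, -0.0155], [0.0, -0.0025, -0.0155], [0.0, -0.0025, -0.0155], [0.0, -0.0025, -0.0155], [-0.0156, 0.0207, -0.0], [-0.017, 0.0195, -0.0], [-0.0183, 0.0183, -0.0], [-0.0196, 0.017, -0.0]]
dr [[0, 0, -0.07], [0, 0, -0.07], [0, 0, -0.07], [0, 0, -0.07], [0, 0, -0.07], [0, 0, -0.07], [0, 0, -0.0], [0, 0, -0.0], [0, 0, -0.0], [0, 0, -0.0]] 
sl [[-0.0207, 0.0156, -0.0], [-0.0217, 0.0141, -0.0], [-0.0227, 0.0125, -0.0], [-0.0235, 0.0109, -0.0], [-0.0242, 0.0093, -0.0], [-0.0248, 0.0075, -0.0], [0.0, 0.0, 0.0155], [0.0, 0.0, 0.0155], [0.0, 0.0, 0.0155], [0.0, 0.0, 0.0155]]
```

>>> {"op": "jog_arm", "data": {"dr": [[0,0,0],[0,0,0],[0,0,0],[0,0,0],[0,0,0],[0,0,0],[0,0,-0.07],[0,0,-0.07],[0,0,-0.07],[0,0,-0.07]], "slide": [[0,-0.016,0],[0,-0.016,0],[0,-0.0025,-0.0155],[0,-0.0025,-0.0155],[0,-0.0025,-0.0155],[0,-0.0025,-0.0155],[-0.0156,0.0207,0],[-0.017,0.0195,0],[-0.0183,0.0183,0],[-0.0196,0.017,0]], "gripper": [-1,-1,-1,-1,-1,-1,-1,-1,-1,-1]}}

```text
time_s: 29.55
position: [0.5678, 0.0408, 0.2501]
tool_rot: [[0.795, 0.606, 0.0], [0.606, -0.795, -0.0], [-0.0, 0.0, -1.0]]
ft_force: [0.8, -0.3, -1.2]
grip_width: -0.0
```

>>> {"op": "jog_arm", "data": {"dr": [[0,0,-0.07],[0,0,-0.07],[0,0,-0.07],[0,0,-0.07],[0,0,-0.07],[0,0,-0.07],[0,0,0],[0,0,0],[0,0,0],[0,0,0]], "slide": [[-0.0207,0.0156,0],[-0.0217,0.0141,0],[-0.0227,0.0125,0],[-0.0235,0.0109,0],[-0.0242,0.0093,0],[-0.0248,0.0075,0],[0,0,0.0155],[0,0,0.0155],[0,0,0.0155],[0,0,0.0155]], "gripper": [-1,-1,-1,-1,-1,-1,-1,-1,-1,-1]}}

```text
time_s: 30.55
position: [0.5257, -0.1079, 0.1876]
tool_rot: [[0.482, 0.876, 0.0], [0.876, -0.482, -0.0], [-0.0, 0.0, -1.0]]
ft_force: [0.8, 0.1, -0.6]
grip_width: -0.0001
```

Run:
```python
from h import *; from rig import observe
meas('top');meas('scene')
s=observe();st(s);print(w('R',.71,.05,.188))
plan(s,[w('R',.71,.018,.188,4)]+arc('R',.71,1.34,9)+arc('R',1.34,1.42,3)+[w('R',1.42,.016,.188,4)])
```

```text
top T [ 0.6615 -0.0489] len 0.0824 clamp 0.696 px [341. 180.] 85
top L [0.642  0.1024] len 0.0823 clamp 1.39 px [259. 192.] 85
top R [ 0.4689 -0.1036] len 0.0804 clamp 0.701 px [373. 284.] 85
top B [0.4137 0.0869] len 0.0802 clamp 0.7 px [269. 317.] 94
scene T [ 2.089  -0.0288] len 1.5 clamp 0.21 px [513.  32.] 44
scene L [0.6473 0.1038] len 0.0878 clamp 1.397 px [307. 182.] 57
scene B [0.4153 0.0856] len 0.0782 clamp 0.695 px [247. 245.] 110
scene R [ 0.4699 -0.1031] len 0.0795 clamp 0.693 px [358. 265.] 125
t 30.65 p [ 0.525  -0.1076  0.1864] yaw 61.22 F [ 0.1 -0.4 -0.4] w 0.0001
(np.float64(0.5242899620799057), np.float64(-0.10563252364549328), 0.188, np.float64(-119.3729577951308), 1)
dr [[0, 0, 0.0026], [0, 0, 0.0026], [0, 0, 0.0026], [0, 0, 0.0026], [0, 0, 0.07], [0, 0, 0.07], [0, 0, 0.07], [0, 0, 0.07], [0, 0, 0.07], [0, 0, 0.07]] 
sl [[0.0004, -0.0084, -0.0004], [0.0004, -0.0084, -0.0004], [0.0004, -0.0084, -0.0004], [0.0004, -0.0084, -0.0004], [-0.0011, -0.0049, -0.0], [-0.0011, -0.0039, -0.0], [-0.0011, -0.0039, -0.0], [-0.0011, -0.0039, -0.0], [-0.0011, -0.0039, -0.0], [-0.0011, -0.0039, -0.0]]
dr [[0, 0, 0.07], [0, 0, 0.07], [0, 0, 0.07], [0, 0, 0.0267], [0, 0, 0.0267], [0, 0, 0.0267], [0, 0, -0.0], [0, 0, -0.0], [0, 0, -0.0], [0, 0, -0.0]] 
sl [[-0.0011, -0.0039, -0.0], [-0.0011, -0.0039, -0.0], [-0.0011, -0.0039, -0.0], [-0.0004, -0.0015, -0.0], [-0.0004, -0.0015, -0.0], [-0.0004, -0.0015, -0.0], [0.0, -0.0002, -0.0], [0.0, -0.0002, -0.0], [0.0, -0.0002, -0.0], [0.0, -0.0002, -0.0]]
```

L is home, reading 1.39–1.40 with 22 N against its stop. R is next.

>>> {"op": "jog_arm", "data": {"dr": [[0,0,0.0026],[0,0,0.0026],[0,0,0.0026],[0,0,0.0026],[0,0,0.07],[0,0,0.07],[0,0,0.07],[0,0,0.07],[0,0,0.07],[0,0,0.07]], "slide": [[0.0004,-0.0084,0],[0.0004,-0.0084,0],[0.0004,-0.0084,0],[0.0004,-0.0084,0],[-0.0011,-0.0049,0],[-0.0011,-0.0039,0],[-0.0011,-0.0039,0],[-0.0011,-0.0039,0],[-0.0011,-0.0039,0],[-0.0011,-0.0039,0]], "gripper": [-1,-1,-1,-1,-1,-1,-1,-1,-1,-1]}}

```text
time_s: 31.65
position: [0.4752, -0.0807, 0.1888]
tool_rot: [[0.805, 0.593, 0.005], [0.593, -0.805, -0.002], [0.003, 0.004, -1.0]]
ft_force: [6.9, -3.4, -2.4]
grip_width: 0.0003
```

>>> {"op": "jog_arm", "data": {"dr": [[0,0,0.07],[0,0,0.07],[0,0,0.07],[0,0,0.0267],[0,0,0.0267],[0,0,0.0267],[0,0,0],[0,0,0],[0,0,0],[0,0,0]], "slide": [[-0.0011,-0.0039,0],[-0.0011,-0.0039,0],[-0.0011,-0.0039,0],[-0.0004,-0.0015,0],[-0.0004,-0.0015,0],[-0.0004,-0.0015,0],[0,-0.0005,0],[0,-0.0005,0],[0,-0.0005,0],[0,-0.0005,0]], "gripper": [-1,-1,-1,-1,-1,-1,-1,-1,-1,-1]}}

```text
time_s: 32.65
position: [0.4634, -0.0694, 0.189]
tool_rot: [[0.94, 0.34, 0.006], [0.34, -0.94, -0.007], [0.003, 0.009, -1.0]]
ft_force: [8.5, -16.7, -5.0]
grip_width: 0.0002
```

Run:
```python
from h import *; from rig import observe
meas('scene')
s=observe();st(s);print(w('R',1.4,.017,.188))
```

```text
scene T [ 2.0963 -0.0257] len 1.5073 clamp 0.208 px [513.  32.] 29
scene T [ 2.1604 -0.1922] len 1.5818 clamp 0.313 px [558.  34.] 114
scene L [0.6468 0.1034] len 0.0872 clamp 1.399 px [307. 182.] 57
scene T [ 0.6633 -0.0498] len 0.0844 clamp 0.695 px [377. 199.] 68
scene B [0.4153 0.0856] len 0.0782 clamp 0.695 px [247. 245.] 110
scene R [ 0.4356 -0.0632] len 0.0781 clamp 1.373 px [327. 268.] 122
t 32.7 p [ 0.4634 -0.0695  0.189 ] yaw 19.9 F [  7.8 -15.2  -5.7] w -0.0002
(np.float64(0.46249789610556474), np.float64(-0.06883287775234831), 0.188, np.float64(-158.90704565915763), 1)
```

>>> {"op": "jog_arm", "data": {"dr": [[0,0,0],[0,0,0],[0,0,0],[0,0,0],[0,0,0],[0,0,0],[0,0,0],[0,0,0],[0,0,0],[0,0,0]], "slide": [[0,-0.0005,0],[0,-0.0005,0],[0,-0.0005,0],[0,0,0],[0,0,0],[0,0,0],[0,0,0],[0,0,0],[0,0,0],[0,0,0]], "gripper": [-1,-1,-1,-1,-1,-1,-1,-1,-1,-1]}}

```text
time_s: 33.7
position: [0.4634, -0.0693, 0.189]
tool_rot: [[0.94, 0.34, 0.007], [0.34, -0.94, -0.01], [0.003, 0.011, -1.0]]
ft_force: [9.8, -21.6, -7.9]
grip_width: 0.0001
```

Run:
```python
from h import *; from rig import observe
meas('scene')
s=observe();st(s)
plan(s,[w('R',1.4,.045,.188,2),w('R',1.4,.055,.25,4),w('T',.70,.05,.25,10),w('T',.7,.05,.188,4)])
```

```text
scene T [ 2.191  -0.2121] len 1.6146 clamp 0.323 px [564.  33.] 40
scene T [ 2.1182 -0.1856] len 1.5391 clamp 0.312 px [554.  36.] 65
scene L [0.6473 0.1038] len 0.0878 clamp 1.397 px [307. 182.] 57
scene T [ 0.6633 -0.0498] len 0.0844 clamp 0.695 px [377. 199.] 68
scene B [0.4153 0.0856] len 0.0782 clamp 0.695 px [247. 245.] 110
scene R [ 0.4356 -0.0632] len 0.0781 clamp 1.373 px [327. 268.] 122
t 33.75 p [ 0.4634 -0.0693  0.189 ] yaw 19.88 F [  8.6 -22.2  -8.3] w 0.0001
dr [[0, 0, -0.0106], [0, 0, -0.0106], [0, 0, -0.0], [0, 0, -0.0], [0, 0, -0.0], [0, 0, -0.0], [0, 0, 0.0871], [0, 0, 0.0871], [0, 0, 0.0871], [0, 0, 0.0871]] 
sl [[-0.0, 0.0136, 0.0005], [-0.0002, 0.0136, 0.0005], [0.0, 0.0025, -0.0155], [0.0, 0.0025, -0.0155], [0.0, 0.0025, -0.0155], [0.0, 0.0025, -0.0155], [0.0213, -0.0038, -0.0], [0.0209, -0.0056, -0.0], [0.0203, -0.0074, -0.0], [0.0196, -0.0092, -0.0]]
dr [[0, 0, 0.0871], [0, 0, 0.0871], [0, 0, 0.0871], [0, 0, 0.0871], [0, 0, 0.0871], [0, 0, 0.0871], [0, 0, -0.0], [0, 0, -0.0], [0, 0, -0.0], [0, 0, -0.0]] 
sl [[0.0187, -0.0108, -0.0], [0.0177, -0.0124, -0.0], [0.0166, -0.0139, -0.0], [0.0153, -0.0153, -0.0], [0.0139, -0.0166, -0.0], [0.0124, -0.0177, -0.0], [0.0, 0.0, 0.0155], [0.0, 0.0, 0.0155], [0.0, 0.0, 0.0155], [0.0, 0.0, 0.0155]]
```

>>> {"op": "jog_arm", "data": {"dr": [[0,0,0],[0,0,0],[0,0,0],[0,0,0],[0,0,0],[0,0,0],[0,0,0.0865],[0,0,0.0865],[0,0,0.0865],[0,0,0.0865]], "slide": [[0,0.016,0],[0,0.016,0],[0,0.0025,-0.0155],[0,0.0025,-0.0155],[0,0.0025,-0.0155],[0,0.0025,-0.0155],[0.0213,-0.0038,0],[0.0209,-0.0056,0],[0.0203,-0.0074,0],[0.0196,-0.0092,0]], "gripper": [-1,-1,-1,-1,-1,-1,-1,-1,-1,-1]}}

```text
time_s: 34.75
position: [0.5509, -0.0613, 0.2501]
tool_rot: [[1.0, -0.002, -0.0], [-0.002, -1.0, 0.0], [-0.0, -0.0, -1.0]]
ft_force: [-0.6, 0.3, -0.5]
grip_width: -0.0002
```

>>> {"op": "jog_arm", "data": {"dr": [[0,0,0.0865],[0,0,0.0865],[0,0,0.0865],[0,0,0.0865],[0,0,0.0865],[0,0,0.0865],[0,0,0],[0,0,0],[0,0,0],[0,0,0]], "slide": [[0.0187,-0.0108,0],[0.0177,-0.0124,0],[0.0166,-0.0139,0],[0.0153,-0.0153,0],[0.0139,-0.0166,0],[0.0124,-0.0177,0],[0,0,0.0155],[0,0,0.0155],[0,0,0.0155],[0,0,0.0155]], "gripper": [-1,-1,-1,-1,-1,-1,-1,-1,-1,-1]}}

```text
time_s: 35.75
position: [0.6624, 0.0035, 0.1872]
tool_rot: [[0.869, -0.494, -0.001], [-0.494, -0.869, 0.0], [-0.001, -0.0, -1.0]]
ft_force: [-0.2, 0.7, -0.1]
grip_width: 0.0004
```

Run:
```python
from h import *; from rig import observe
meas('top');meas('scene')
s=observe();st(s);print(w('T',.7,.05,.188))
plan(s,[w('T',.7,.018,.188,4)]+arc('T',.7,1.34,9)+arc('T',1.34,1.42,3))
```

```text
top R [ 0.4339 -0.0651] len 0.0804 clamp 1.36 px [353. 304.] 66
scene T [ 2.1628 -0.1944] len 1.5844 clamp 0.314 px [558.  34.] 108
scene L [0.6466 0.1034] len 0.0869 clamp 1.399 px [307. 182.] 56
scene T [ 0.663  -0.0496] len 0.084 clamp 0.695 px [377. 199.] 67
scene B [0.4154 0.0857] len 0.0781 clamp 0.696 px [247. 245.] 109
scene R [ 0.4355 -0.0633] len 0.0782 clamp 1.373 px [327. 268.] 122
t 35.85 p [0.6616 0.0036 0.1857] yaw -29.64 F [-1.  -0.7 -1.3] w -0.0002
(np.float64(0.6614629519101299), np.float64(0.007813661480495941), 0.188, np.float64(-28.799999999999997), 1)
dr [[0, 0, -0.0037], [0, 0, -0.0037], [0, 0, -0.0037], [0, 0, -0.0037], [0, 0, 0.0711], [0, 0, 0.0711], [0, 0, 0.0711], [0, 0, 0.0711], [0, 0, 0.0711], [0, 0, 0.0711]] 
sl [[-0.0004, 0.0071, -0.0006], [-0.0005, 0.0071, -0.0006], [-0.0005, 0.0071, -0.0006], [-0.0005, 0.0071, -0.0006], [0.0011, 0.005, -0.0], [0.0011, 0.004, -0.0], [0.0011, 0.004, -0.0], [0.0011, 0.004, -0.0], [0.0011, 0.004, -0.0], [0.0011, 0.004, -0.0]]
dr [[0, 0, 0.0711], [0, 0, 0.0711], [0, 0, 0.0711], [0, 0, 0.0267], [0, 0, 0.0267], [0, 0, 0.0267]] 
sl [[0.0011, 0.004, -0.0], [0.0011, 0.004, -0.0], [0.0011, 0.004, -0.0], [0.0004, 0.0015, -0.0], [0.0004, 0.0015, -0.0], [0.0004, 0.0015, -0.0]]
```

>>> {"op": "jog_arm", "data": {"dr": [[0,0,-0.0037],[0,0,-0.0037],[0,0,-0.0037],[0,0,-0.0037],[0,0,0.0711],[0,0,0.0711],[0,0,0.0711],[0,0,0.0711],[0,0,0.0711],[0,0,0.0711]], "slide": [[-0.0004,0.0071,0],[-0.0005,0.0071,0],[-0.0005,0.0071,0],[-0.0005,0.0071,0],[0.0011,0.005,0],[0.0011,0.004,0],[0.0011,0.004,0],[0.0011,0.004,0],[0.0011,0.004,0],[0.0011,0.004,0]], "gripper": [-1,-1,-1,-1,-1,-1,-1,-1,-1,-1]}}

```text
time_s: 36.85
position: [0.6369, -0.0428, 0.1887]
tool_rot: [[0.597, -0.802, 0.003], [-0.802, -0.597, 0.002], [0.0, -0.003, -1.0]]
ft_force: [2.4, 6.2, 1.2]
grip_width: -0.0002
```

>>> {"op": "jog_arm", "data": {"dr": [[0,0,0.0711],[0,0,0.0711],[0,0,0.0711],[0,0,0.0267],[0,0,0.0267],[0,0,0.0267],[0,0,0],[0,0,0],[0,0,0],[0,0,0]], "slide": [[0.0011,0.004,0],[0.0011,0.004,0],[0.0011,0.004,0],[0.0004,0.0015,0],[0.0004,0.0015,0],[0.0004,0.0015,0],[0,0.0005,0],[0,0.0005,0],[0,0.0005,0],[0,0.0005,0]], "gripper": [-1,-1,-1,-1,-1,-1,-1,-1,-1,-1]}}

```text
time_s: 37.85
position: [0.6259, -0.0545, 0.1889]
tool_rot: [[0.343, -0.939, 0.01], [-0.939, -0.343, 0.004], [0.0, -0.011, -1.0]]
ft_force: [20.1, 11.2, -4.8]
grip_width: 0.0002
```

Run:
```python
from h import *; from rig import observe
meas('top');meas('scene')
s=observe();st(s);print(w('T',1.4,.017,.188))
```

```text
top L [0.6421 0.1024] len 0.0824 clamp 1.389 px [259. 192.] 83
top B [0.4138 0.0871] len 0.0802 clamp 0.702 px [269. 317.] 92
scene T [ 2.0925 -0.0257] len 1.5034 clamp 0.208 px [512.  32.] 32
scene T [ 2.1416 -0.1906] len 1.563 clamp 0.313 px [557.  35.] 78
scene L [0.6473 0.1038] len 0.0878 clamp 1.397 px [307. 182.] 57
scene T [ 0.6205 -0.0847] len 0.0814 clamp 1.373 px [384. 215.] 90
scene B [0.4154 0.0857] len 0.0781 clamp 0.696 px [247. 245.] 109
scene R [ 0.4355 -0.0633] len 0.0782 clamp 1.373 px [327. 268.] 122
t 37.95 p [ 0.6259 -0.0545  0.1889] yaw -69.95 F [18.3 10.9 -4.7] w 0.0001
(np.float64(0.6248328777523482), np.float64(-0.054702103894435215), 0.188, np.float64(-68.90704565915763), 1)
```

Run:
```python
from h import *; from rig import observe
s=observe()
plan(s,[w('T',1.4,.05,.188,2),w('T',1.4,.055,.25,4),w('B',.70,.05,.25,10),w('B',.7,.05,.188,4)])
```

```text
dr [[0, 0, -0.0091], [0, 0, -0.0091], [0, 0, -0.0], [0, 0, -0.0], [0, 0, -0.0], [0, 0, -0.0], [0, 0, -0.07], [0, 0, -0.07], [0, 0, -0.07], [0, 0, -0.07]] 
sl [[-0.0004, -0.016, 0.0005], [-0.0002, -0.016, 0.0005], [-0.0, -0.0012, -0.0155], [-0.0, -0.0012, -0.0155], [-0.0, -0.0012, -0.0155], [-0.0, -0.0012, -0.0155], [-0.0157, 0.0206, -0.0], [-0.0171, 0.0195, -0.0], [-0.0184, 0.0182, -0.0], [-0.0196, 0.0169, -0.0]]
dr [[0, 0, -0.07], [0, 0, -0.07], [0, 0, -0.07], [0, 0, -0.07], [0, 0, -0.07], [0, 0, -0.07], [0, 0, -0.0], [0, 0, -0.0], [0, 0, -0.0], [0, 0, -0.0]] 
sl [[-0.0207, 0.0155, -0.0], [-0.0218, 0.014, -0.0], [-0.0227, 0.0124, -0.0], [-0.0235, 0.0108, -0.0], [-0.0242, 0.0091, -0.0], [-0.0248, 0.0074, -0.0], [0.0, 0.0, 0.0155], [0.0, 0.0, 0.0155], [0.0, 0.0, 0.0155], [0.0, 0.0, 0.0155]]
```

>>> {"op": "jog_arm", "data": {"dr": [[0,0,0],[0,0,0],[0,0,0],[0,0,0],[0,0,0],[0,0,0],[0,0,0],[0,0,0],[0,0,0],[0,0,0]], "slide": [[0,0.0005,0],[0,0.0005,0],[0,0,0],[0,0,0],[0,-0.017,0],[0,-0.017,0],[0,-0.0025,-0.0155],[0,-0.0025,-0.0155],[0,-0.0025,-0.0155],[0,-0.0025,-0.0155]], "gripper": [-1,-1,-1,-1,-1,-1,-1,-1,-1,-1]}}

```text
time_s: 38.95
position: [0.6629, -0.042, 0.251]
tool_rot: [[0.341, -0.94, 0.0], [-0.94, -0.341, -0.0], [0.0, -0.0, -1.0]]
ft_force: [-0.2, -1.2, 0.2]
grip_width: 0.0002
```

Run:
```python
from h import *; from rig import observe
meas('scene')
s=observe();st(s)
plan(s,[w('B',.70,.05,.25,10),w('B',.7,.05,.188,4),w('B',.7,.022,.188,4)])
```

```text
scene T [ 2.0853 -0.0297] len 1.4963 clamp 0.211 px [513.  32.] 41
scene L [0.6471 0.1037] len 0.0875 clamp 1.398 px [307. 182.] 56
scene T [ 0.6206 -0.0845] len 0.0814 clamp 1.371 px [384. 215.] 89
scene B [0.4153 0.0856] len 0.0782 clamp 0.695 px [247. 245.] 110
scene R [ 0.4355 -0.0633] len 0.0782 clamp 1.373 px [327. 268.] 122
t 39.0 p [ 0.6638 -0.042   0.2539] yaw -70.03 F [-0.4  0.8  2.4] w 0.0002
dr [[0, 0, -0.072], [0, 0, -0.072], [0, 0, -0.072], [0, 0, -0.072], [0, 0, -0.072], [0, 0, -0.072], [0, 0, -0.072], [0, 0, -0.072], [0, 0, -0.072], [0, 0, -0.072]] 
sl [[-0.0155, 0.0212, 0.0004], [-0.017, 0.02, 0.0004], [-0.0183, 0.0188, 0.0004], [-0.0196, 0.0174, 0.0004], [-0.0208, 0.0159, 0.0004], [-0.0219, 0.0144, 0.0004], [-0.0229, 0.0128, 0.0004], [-0.0238, 0.0111, 0.0004], [-0.0245, 0.0094, 0.0004], [-0.0251, 0.0076, 0.0004]]
dr [[0, 0, -0.0], [0, 0, -0.0], [0, 0, -0.0], [0, 0, -0.0], [0, 0, -0.0], [0, 0, -0.0], [0, 0, -0.0], [0, 0, -0.0]] 
sl [[0.0, 0.0, 0.0155], [0.0, 0.0, 0.0155], [0.0, 0.0, 0.0155], [0.0, 0.0, 0.0155], [0.0, -0.007, -0.0], [0.0, -0.007, -0.0], [0.0, -0.007, -0.0], [0.0, -0.007, -0.0]]
```

>>> {"op": "jog_arm", "data": {"dr": [[0,0,-0.072],[0,0,-0.072],[0,0,-0.072],[0,0,-0.072],[0,0,-0.072],[0,0,-0.072],[0,0,-0.072],[0,0,-0.072],[0,0,-0.072],[0,0,-0.072]], "slide": [[-0.0155,0.0212,0.0002],[-0.017,0.02,0.0002],[-0.0183,0.0188,0.0002],[-0.0196,0.0174,0.0002],[-0.0208,0.0159,0.0002],[-0.0219,0.0144,0.0002],[-0.0229,0.0128,0.0002],[-0.0238,0.0111,0.0002],[-0.0245,0.0094,0.0002],[-0.0251,0.0076,0.0002]], "gripper": [-1,-1,-1,-1,-1,-1,-1,-1,-1,-1]}}

```text
time_s: 40.0
position: [0.4096, 0.0313, 0.2478]
tool_rot: [[0.878, -0.479, 0.0], [-0.479, -0.878, -0.0], [0.0, -0.0, -1.0]]
ft_force: [-0.2, 0.8, -0.5]
grip_width: 0.0003
```

>>> {"op": "jog_arm", "data": {"dr": [[0,0,0],[0,0,0],[0,0,0],[0,0,0],[0,0,0],[0,0,0],[0,0,0],[0,0,0],[0,0,0],[0,0,0]], "slide": [[0,0,0.0155],[0,0,0.0155],[0,0,0.0155],[0,0,0.0155],[0,-0.0055,0],[0,-0.0055,0],[0,-0.0055,0],[0,-0.0055,0],[0,0,0],[0,0,0]], "gripper": [-1,-1,-1,-1,-1,-1,-1,-1,-1,-1]}}

```text
time_s: 41.0
position: [0.4218, 0.0506, 0.1862]
tool_rot: [[0.877, -0.481, 0.0], [-0.481, -0.877, -0.0], [0.0, -0.0, -1.0]]
ft_force: [-0.4, 0.1, -0.3]
grip_width: 0.0001
```

Run:
```python
from h import *; from rig import observe
meas('scene');d=meas('top');cv2.imwrite('pics/top6.png',cv2.resize(d['pixels'][160:340,210:400],None,fx=4,fy=4)[:600])
s=observe();st(s);print(w('B',.7,.028,.188))
plan(s,[w('B',.7,.018,.188,2)]+arc('B',.7,1.27,8)+arc('B',1.27,1.42,4))
```

```text
scene T [ 2.1074 -0.1825] len 1.5281 clamp 0.311 px [553.  37.] 37
scene L [0.6467 0.1034] len 0.087 clamp 1.399 px [307. 182.] 55
scene T [ 0.6204 -0.0848] len 0.0815 clamp 1.374 px [384. 215.] 89
scene B [0.4114 0.0847] len 0.0812 clamp 0.663 px [246. 247.] 74
scene R [ 0.4358 -0.0631] len 0.0778 clamp 1.374 px [327. 268.] 125
top L [0.642  0.1024] len 0.0823 clamp 1.39 px [259. 192.] 88
top T [ 0.6204 -0.0848] len 0.0815 clamp 1.374 px [361. 202.] 93
top R [ 0.4341 -0.0644] len 0.0799 clamp 1.366 px [352. 304.] 77
t 41.1 p [0.4216 0.0504 0.1861] yaw -28.78 F [-0.6  0.2 -0.5] w 0.0001
(np.float64(0.4223356289201077), np.float64(0.050265085480469075), 0.188, np.float64(-208.8), 1)
dr [[0, 0, 0.0002], [0, 0, 0.0002], [0, 0, 0.0713], [0, 0, 0.0712], [0, 0, 0.0713], [0, 0, 0.0713], [0, 0, 0.0712], [0, 0, 0.0713], [0, 0, 0.0713], [0, 0, 0.0712]] 
sl [[0.0004, -0.0051, -0.001], [0.0004, -0.0051, -0.001], [-0.0011, -0.005, -0.0], [-0.0011, -0.004, -0.0], [-0.0011, -0.004, -0.0], [-0.0011, -0.004, -0.0], [-0.0011, -0.004, -0.0], [-0.0011, -0.004, -0.0], [-0.0011, -0.004, -0.0], [-0.0011, -0.004, -0.0]]
dr [[0, 0, 0.0375], [0, 0, 0.0375], [0, 0, 0.0375], [0, 0, 0.0375]] 
sl [[-0.0006, -0.0021, -0.0], [-0.0006, -0.0021, -0.0], [-0.0006, -0.0021, -0.0], [-0.0006, -0.0021, -0.0]]
```

View pics/top6.png

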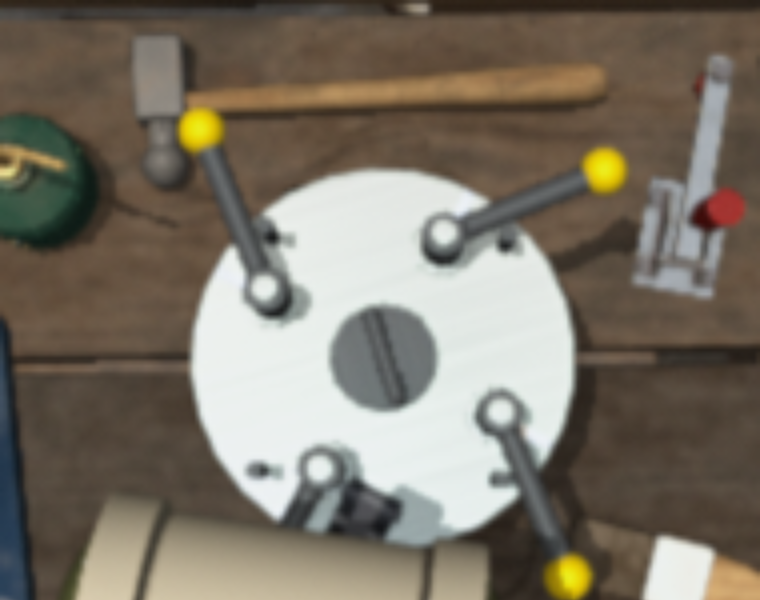

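>>> {"op": "jog_arm", "data": {"dr": [[0,0,0],[0,0,0],[0,0,0.0712],[0,0,0.0712],[0,0,0.0712],[0,0,0.0712],[0,0,0.0712],[0,0,0.0712],[0,0,0.0712],[0,0,0.0712]], "slide": [[0.0004,-0.005,-0.001],[0.0004,-0.005,-0.001],[-0.0011,-0.005,0],[-0.0011,-0.004,0],[-0.0011,-0.004,0],[-0.0011,-0.004,0],[-0.0011,-0.004,0],[-0.0011,-0.004,0],[-0.0011,-0.004,0],[-0.0011,-0.004,0]], "gripper": [-1,-1,-1,-1,-1,-1,-1,-1,-1,-1]}}

```text
time_s: 42.1
position: [0.4426, 0.0884, 0.1882]
tool_rot: [[0.476, -0.879, -0.001], [-0.879, -0.476, -0.002], [0.001, 0.002, -1.0]]
ft_force: [-4.1, -5.5, 2.8]
grip_width: 0.0003
```

>>> {"op": "jog_arm", "data": {"dr": [[0,0,0.0375],[0,0,0.0375],[0,0,0.0375],[0,0,0.0375],[0,0,0],[0,0,0],[0,0,0],[0,0,0],[0,0,0],[0,0,0]], "slide": [[-0.0006,-0.0021,0],[-0.0006,-0.0021,0],[-0.0006,-0.0021,0],[-0.0006,-0.0021,0],[0,-0.0005,0],[0,-0.0005,0],[0,-0.0005,0],[0,-0.0005,0],[0,0,0],[0,0,0]], "gripper": [-1,-1,-1,-1,-1,-1,-1,-1,-1,-1]}}

```text
time_s: 43.1
position: [0.4493, 0.0944, 0.188]
tool_rot: [[0.342, -0.94, -0.006], [-0.94, -0.342, -0.003], [0.001, 0.006, -1.0]]
ft_force: [-12.8, -8.1, 7.5]
grip_width: -0.0001
```

Run:
```python
from h import *; from rig import observe
meas('scene')
s=observe();st(s);print(w('B',1.4,.017,.188))
```

```text
scene L [0.6467 0.1034] len 0.087 clamp 1.399 px [307. 182.] 55
scene T [ 0.6203 -0.0849] len 0.0815 clamp 1.377 px [384. 215.] 90
scene B [0.4534 0.1247] len 0.0823 clamp 1.386 px [243. 227.] 49
scene R [ 0.4355 -0.0632] len 0.0782 clamp 1.374 px [327. 268.] 121
t 43.15 p [0.4493 0.0944 0.188 ] yaw -70.0 F [-12.7  -9.2   7.9] w 0.0001
(np.float64(0.44836712224765163), np.float64(0.09350210389443521), 0.188, np.float64(-248.90704565915763), 1)
```

>>> {"op": "jog_arm", "data": {"dr": [[0,0,0],[0,0,0],[0,0,0],[0,0,0],[0,0,0],[0,0,0],[0,0,0],[0,0,0],[0,0,0],[0,0,0]], "slide": [[0,-0.0005,0],[0,-0.0005,0],[0,-0.0005,0],[0,-0.0005,0],[0,0,0],[0,0,0],[0,0,0],[0,0,0],[0,0,0],[0,0,0]], "gripper": [-1,-1,-1,-1,-1,-1,-1,-1,-1,-1]}}

```text
time_s: 44.15
position: [0.4494, 0.0945, 0.188]
tool_rot: [[0.342, -0.94, -0.01], [-0.94, -0.342, -0.005], [0.001, 0.011, -1.0]]
ft_force: [-21.2, -13.3, 13.7]
grip_width: -0.0003
```

>>> {"op": "jog_arm", "data": {"dr": [[0,0,0],[0,0,0],[0,0,0],[0,0,0],[0,0,0],[0,0,0],[0,0,0],[0,0,0],[0,0,0],[0,0,0]], "slide": [[0,0.016,0],[0,0.016,0],[0,0.0025,-0.0155],[0,0.0025,-0.0155],[0,0.0025,-0.0155],[0,0.0025,-0.0155],[0.01,0.02,-0.01],[0.01,0.02,-0.01],[0.01,0.02,-0.01],[0,0,0]], "gripper": [-1,-1,-1,-1,-1,-1,-1,-1,-1,-1]}}

```text
time_s: 45.15
position: [0.3671, 0.032, 0.2812]
tool_rot: [[0.34, -0.94, 0.002], [-0.94, -0.34, -0.001], [0.002, -0.002, -1.0]]
ft_force: [-0.6, 0.4, -0.1]
grip_width: 0.0003
```

Run:
```python
from h import *; from rig import observe
st(observe());d=meas('scene');cv2.imwrite('pics/scene7.png',d['pixels']);d=meas('top');cv2.imwrite('pics/top7.png',d['pixels']);st(observe())
```

```text
t 45.15 p [0.3671 0.032  0.2812] yaw -70.11 F [-0.6  0.4 -0.1] w 0.0003
scene L [0.6467 0.1034] len 0.087 clamp 1.399 px [307. 182.] 55
scene T [ 0.6204 -0.0848] len 0.0815 clamp 1.374 px [384. 215.] 89
scene R [ 0.4356 -0.0632] len 0.0781 clamp 1.374 px [327. 268.] 121
top L [0.642  0.1022] len 0.0822 clamp 1.392 px [260. 192.] 88
top T [ 0.6204 -0.0848] len 0.0815 clamp 1.374 px [361. 202.] 93
top B [0.4554 0.124 ] len 0.0809 clamp 1.407 px [248. 294.] 100
top R [ 0.4335 -0.0626] len 0.0798 clamp 1.391 px [351. 304.] 101
t 45.25 p [0.3679 0.0329 0.2802] yaw -70.06 F [ 0.5  0.2 -0.5] w 0.0003
```

View pics/top7.png

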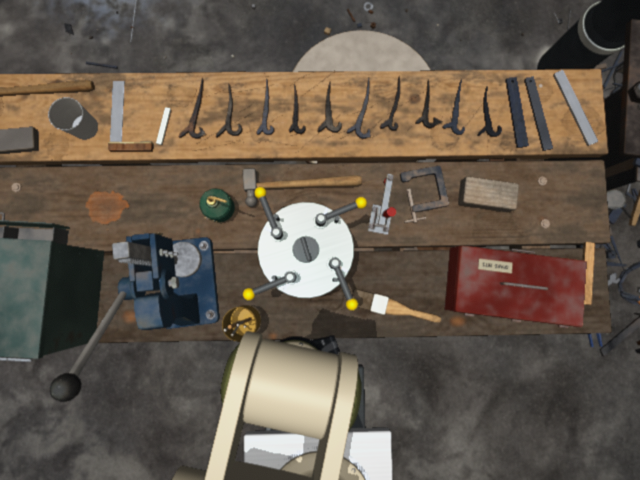

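View pics/scene7.png

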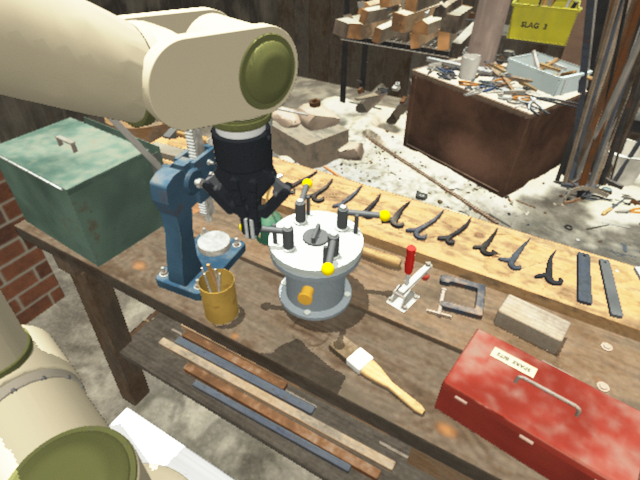

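The top view shows all four levers home, at about 1.37–1.41. The balls are at (260,192), (361,202), (351,304) and (248,294). The other things on the bench haven't moved and the arm is clear, so I'm handing the job in.

```bash
python3 -c "
from rig import env
print(env.close_job())"
```

```text
the job is handed in; nothing more can be done
None
```

All four clamps are tightened fully home and the job is handed in at about 45 s, within the 72 s limit. I used the closed fingertips to push the levers clockwise in two crisscross rounds, in this order each time: left, right, far, near, as seen in the top view.

| Lever | After round 1 (target 0.70) | After round 2 (target 1.40) |
|---|---|---|
| Left | 0.72 | 1.39 |
| Right | 0.71 | 1.39 |
| Far | 0.70 | 1.37 |
| Near | 0.70 | 1.41 |

- **Round 1:** my first push left the left lever at about 0.65. I moved over to the right lever and saw this there. I went back and finished the left lever before touching any other.
- **Round 2:** I pushed each lever until it stopped moving while the force rose. The last readings were about 22–28 N (for the far lever, before a final 1 mm nudge that did not move it).
- **Disagreement:** the final angles come from the top camera. The scene camera read 1.37–1.40 for three levers, and the near one was hidden from it. That spread fits the 2 mm calibration.
- **Last check:** in the final pictures the oil can, tin, brush and hammer look unmoved. The arm was clear, with about 0 N at the wrist.

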